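# Put the tins and cartons away in the bifold larder cupboard

## Task

Put the loose tins and cartons away in the larder cupboard: pull the bifold door open until both panels are folded right back, slide the shelf's lock free and pull the shelf all the way out, then stand every tin and carton that is there upright on the shelf floor. With all of them standing on it, push the shelf fully home, slide its lock fully back into the keeper and close the bifold door until it is flat shut. Leave the oil bottle, the pickle jar and the steel pan where they stand.

Things in the scene. Friction and masses are not known exactly. Their poses are not given: they have to be found in the camera images.
- cupboard: Fixed green counter-top cupboard, 360 wide (y) x 300 deep (x) x 280 high. Origin: centre of its underside; own +x points to its back, so the front looks to -x, to the robot. Full-height side walls 12 thick (inner faces y = +-168). The top is set back: it covers only x = -30 to 150, so the front 120 is open from above. A 12 high floor lip with the door's track reaches to x = -170.
- bifold (a joint): Turn (rad) of the bifold door's pivot panel on its upright hinge at the cupboard's right (-y) front corner. 0 = door flat shut; grows counter-clockwise seen from above, the fold coming out to the robot, to a stop at 1.5 (folded back). Panels 174 wide, 12 thick, z 16 to 270. Stays where it is left; 2 to 3 N at the handle.
- leaf (a joint): Turn (rad) of the door's second panel against the pivot panel at the middle fold. Its far edge is guided in the track along the cupboard's front, so it always follows by itself at twice joint bifold: 0 flat shut, 3.0 folded back beside the pivot panel.
- door_hinge (a point): Point on the pivot panel's upright hinge axis (on the panel's inner face), 231 above the counter.
- door_handle (a point): Grip point on the door's handle, z 231: an upright round steel bar 11 thick, 111 long (top end z 258), its axis 35 off the outer face of the pivot panel near the fold, 138 from the hinge along the panel, on two thin stand-offs. Its frame turns with the panel: own y runs along the panel from hinge to fold, own -x points out of its outer face.
- shelf_lock (a joint): Shelf's lock slide (m). 0 = locked: its bolt lies behind a keeper on the cupboard's left (+y) inner wall and holds the shelf. Grows as it is moved to the cupboard's right (-y) to a stop at 0.035 (free; it clears the keeper beyond 0.016). Stays where left; 1.5 N. Must be free while the shelf moves; goes back to 0 only with the shelf within 4 mm of home.
- lock_tab (a point): Grip point on the lock slide's upright black thumb tab, 14 wide (y) x 12 thick (x), rising 13 above this point and bare down to the front board's top, 21 below. It rides in front of the shelf's front board. With the shelf home it is at x = -94, z = 246 in the cupboard's frame, reachable from above in front of the set-back top once the door is open.
- shelf (a joint): How far the pull-out shelf is pulled out of the cupboard (m): 0 = fully home, grows towards the robot (cupboard's -x) to a stop at 0.18. Stays where it is left; about 2 to 3 N to move.
- shelf_knob (a point): Grip point at the head of the shelf's round steel pull knob: head 28 in diameter, axis along the shelf's x, reaching 8 in front of and behind this point; 35 in front of the front board's face, 12 diameter neck behind the head. Height z = 207.
- shelf_floor (a point): Middle of the front edge of the shelf's flat floor, at the foot of the front board's inner face, on the floor's upper face (z = 180). Axes as the cupboard's (+x to the back). The floor inside runs 204 back (x 0 to 204) and 118 either side (y), with walls 30 high at sides and back; front board 45 high, 10 thick. Fully out, the whole floor is clear of the cupboard's top.
- tin1: Round food tin, 66 diameter x 56 high, 0.22 kg. Origin: centre of its underside, z up its axis. Stands loose on the counter left of the cupboard. May be absent (None).
- tin2: A second tin like tin1. May be absent (None).
- carton1: Square carton, 66 x 66 x 56 high, 0.18 kg. Origin: centre of its underside, z up, x and y along its sides. Stands loose on the counter left of the cupboard. May be absent (None).
- carton2: A second carton like carton1. May be absent (None).
- oil: Bystander: oil bottle 76 diameter x 250 high, standing on the counter right of the cupboard. Origin: centre of its underside.
- pickles: Bystander: pickle jar 100 diameter x 150 high, standing right of the cupboard. Origin: centre of its underside.
- pan: Bystander: open steel pan 160 x 180 x 90 high at the near left. Origin: centre of its underside.

How it is judged:
By the outcome, as a careful person would: the job done as asked, in the order asked, and still so for the second after the job is handed in, with the robot touching nothing.
Of tin1, tin2, carton1, carton2 only 2 to 4 are there at a start; the rules pass over those that are not, and their reading is None.
At some moment in a run one of tin1, tin2, carton1, carton2 may be knocked a few centimetres aside while the robot is not near it.
Once in a run the grip may slacken for a moment while it holds something.
It also fails if it takes over 210 s, if anything falls off the work surface, if the arm or the gripper's body presses on something with over 40 N, if the wrist force passes 120 N, or if a joint passes its speed limit or range.

## Robot

A 7-joint arm with a two-finger parallel gripper is mounted at the origin on the work surface. World frame = base frame: x ahead of the robot, y to its left, z up, the work surface at z = 0. Lengths are in m, angles in rad, forces in N, time in s.
With the tool pointing down it reaches from about 0.425 to 0.825 m from the base axis. Payload 3.6 kg.
Tool frame: the origin (TCP) lies midway between the tips of the shut fingers; the grasp point (between the pads) lies 19 mm behind it; z points along the fingers, y is the line along which they close (so a half turn about z gives the same grasp; the last joint's range is limited). The gripper opens to 85 mm and grips with 20 to 120 N. Pads are 22 mm wide; open, the fingers measure 114 mm over their backs; the gripper's body (76 mm by 85 mm) begins 54 mm behind the grasp point. The pads swing forward as they close: fully open they stand 13 mm farther back than shut.
Start: joints at [-1.185, 0.615, -0.013, 1.423, 0.008, 1.103, -0.04], TCP at [0.26, 0.596, 0.231] pointing down, gripper open.
Joint ranges: [-3.12, 3.12], [-0.3, 2.06], [-1.34, 1.32], [0.26, 2.42], [-1.36, 4.5], [0.01, 1.98], [-2.84, 2.84]. Speed limits (rad/s): [2.79, 2.79, 3.14, 3.14, 3.14, 3.14, 3.14].

## Interface

Orientations are given as a unit quaternion [x, y, z, w].
In Python, from plant import ctrl gives the robot as it stands.
- The arm moves only by the tool run_rows, called after ">>>" in YAML: its name, and indented under it one key for each argument. Schema: {"type":"object","properties":{"plan":{"type":"array","items":{"type":"object","properties":{"x":{"type":"number"},"y":{"type":"number"},"z":{"type":"number"},"rx":{"type":"number"},"ry":{"type":"number"},"rz":{"type":"number"},"jaw":{"type":"number"}},"additionalProperties":false,"required":["jaw"]},"minItems":1,"maxItems":20},"clamp_n":{"type":"number"},"only":{"type":"string"},"quiet":{"type":"boolean"},"lines":{"type":"string"}},"required":["plan"],"additionalProperties":false}. plan is a list of rows, 1 to 20 of them, each an object with the fields x, y, z (the shift in units of 50 mm), rx, ry, rz (a rotation vector in units of 0.25 rad), jaw (the finger opening in m); a field left out counts as zero (the opening has to be given); each row shifts and turns the commanded pose from where the row before left it, along the tool's axes as they then stand; what a row does not reach is not made up. A row lasts 1/12 s, in which the tool goes at most 0.0417 m and 0.125 rad, less where a joint would pass 70% of its speed; a pose out of reach is approached as far as the arm can. The fingers move at their own pace and stop on an object; clamp_n is the grip in N (left out, the last holds). Time passes only in rows, so rows that do not move let the fingers close. The tool returns the time, the measured TCP pose, the force, the opening and the grip force at its end. only (a regular expression) keeps the lines of the reply that match it, lines (a string "A,B") keeps lines A to B, and quiet returns only ok. Input that does not fit is refused with a message, and nothing moves.
- ctrl.get_state(): the state, without advancing time (a new reading comes with each control period).
- ctrl.read_camera(name): name is "scene" or "top"; returns a dict with "image" (400x640x3 uint8, blue, green, red), "K" (3x3 intrinsics, pixels), "dist" ([k1, k2, p1, p2, k3] as OpenCV has them; the pictures are not rectified), "rvec" (rotation vector, rad) and "tvec" (3), from world to camera coordinates, as OpenCV has them. Camera axes: x right, y down, z forward; pixel columns grow to the right and rows downward; lengths in m; the calibration is good to about 2 mm. A picture is of the moment at which its call begins. There is no depth.
- ctrl.hand_in(): hands the job in; it is judged then, once.
The state is a dict: "t": time; "joints": joint angles; "qd": joint speeds; "tau": joint torques, N m; "ee_pos": TCP position; "ee_rot": TCP orientation; "force": force on the tool from outside, world axes, zero at the start; "wrist_torque": the same for the moment, N m; "grip_width": finger opening in m; "grip_force": force on a finger pad.
Only numpy, scipy, OpenCV 4.12 (cv2) and the standard library are available. Lean on these libraries where they do the work, as an engineer would, in place of code of your own. Each camera call takes 0.05 s, during which the arm holds its last target. There are 200 camera calls.

## Working session

There is one attempt and no reset: what is moved stays moved. The work goes in short steps, Python scripts to look and compute and a tool call to move; the robot and the scene stay as the last step left them, time stands still between calls to the robot, and variables do not carry over. Pictures are saved under pics/ and viewed, at most 14 in all, crops included, and the job is handed in when it is done.

```bash
ls; mkdir -p pics
```

Run:
```python
from plant import ctrl
import cv2
s=ctrl.get_state(); print({k:s[k] for k in ('t','ee_pos','ee_rot','grip_width','force')})
for n in('scene','top'):
    r=ctrl.read_camera(n); cv2.imwrite(f'pics/{n}0.png',r['image']); print(n,r['K'],r['dist'],r['rvec'],r['tvec'])
```

```text
pics
plant.py
{'t': 0.0, 'ee_pos': array([0.25983851, 0.59496705, 0.23013072]), 'ee_rot': array([ 2.04408880e-01,  9.78884737e-01, -1.27256380e-03, -2.48181481e-04]), 'grip_width': 0.08552104075851506, 'force': array([-0.67154262,  0.74874494, -0.8170416 ])}
scene [[481.16976834   0.         312.75612147]
 [  0.         481.16976834 195.67948825]
 [  0.           0.           1.        ]] [-0.11812167  0.          0.          0.          0.        ] [ 1.89958682  1.66501188 -0.61745656] [-0.10570783 -0.3353553   2.12890653]
top [[484.63298964   0.         326.40412208]
 [  0.         484.63298964 196.26703411]
 [  0.           0.           1.        ]] [-0.1385889  0.         0.         0.         0.       ] [ 2.20349281 -2.16541909  0.07117278] [0.02910671 0.58065565 1.66692248]
```
View pics/scene0.png

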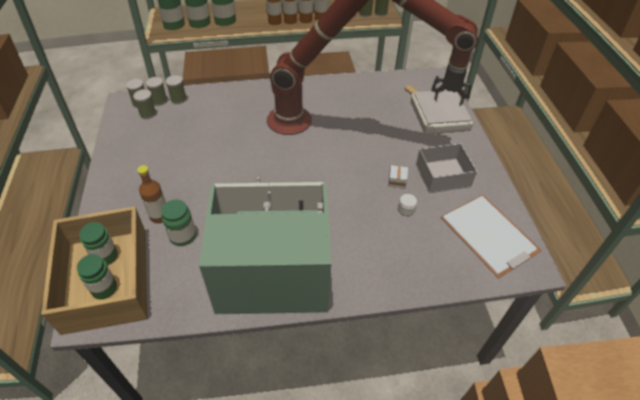

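View pics/top0.png

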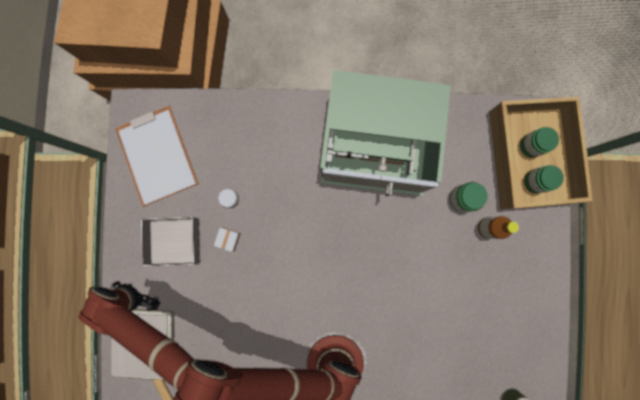

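The scene view shows the cupboard's back at (265,250), a carton at (398,175), a tin at (407,203) and the pan at (445,167). In the top view the tin is at (228,198), the carton at (227,240) and the handle near (390,187). I see only one tin and one carton. Next I'll zoom in on the cupboard.

Create h.py:
```python
from plant import ctrl
import cv2, numpy as np
from scipy.spatial.transform import Rotation as R
def cam(n): return ctrl.read_camera(n)
def proj(r,P):
    return cv2.projectPoints(np.asarray(P,float).reshape(-1,1,3),r['rvec'],r['tvec'],r['K'],r['dist'])[0][:,0]
def ray(r,uv):
    n=cv2.undistortPoints(np.array(uv,float).reshape(-1,1,2),r['K'],r['dist'])[:,0]
    M=cv2.Rodrigues(r['rvec'])[0]; d=np.c_[n,np.ones(len(n))]@M; c=-M.T@np.ravel(r['tvec'])
    return c,d
def atz(r,uv,z):
    c,d=ray(r,uv); return c+d*((z-c[2])/d[:,2])[:,None]
def tri(pairs):
    A=np.zeros((3,3));b=np.zeros(3)
    for r,uv in pairs:
        c,d=ray(r,[uv]);d=d[0]/np.linalg.norm(d[0]);Q=np.eye(3)-np.outer(d,d);A+=Q;b+=Q@c
    return np.linalg.solve(A,b)
def crop(r,u0,v0,w,h,k,f):
    cv2.imwrite('pics/'+f,cv2.resize(r['image'][v0:v0+h,u0:u0+w],None,fx=k,fy=k,interpolation=cv2.INTER_CUBIC))
```

Run:
```python
from h import *
t=cam('top');s=cam('scene')
crop(t,310,60,150,150,4,'topc.png'); crop(s,190,170,150,150,4,'scenec.png')
a=t['image'][180:260,190:260];b=s['image'][155:225,370:440]
cv2.imwrite('pics/obj.png',np.hstack([cv2.resize(a,(400,457)),cv2.resize(b,(400,457))]))
print(atz(t,[(228,198)],.056),atz(t,[(227,240)],.056),atz(s,[(407,199)],.056),atz(s,[(399,170)],.056))
```

```text
[[0.56578639 0.37622207 0.056     ]] [[0.42217366 0.37552742 0.056     ]] [[0.56362741 0.37850763 0.056     ]] [[0.41534092 0.38653513 0.056     ]]
```

View pics/topc.png

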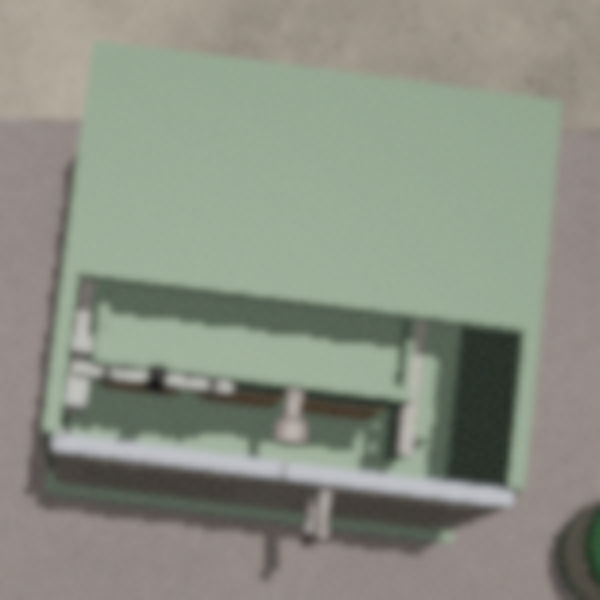

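View pics/scenec.png

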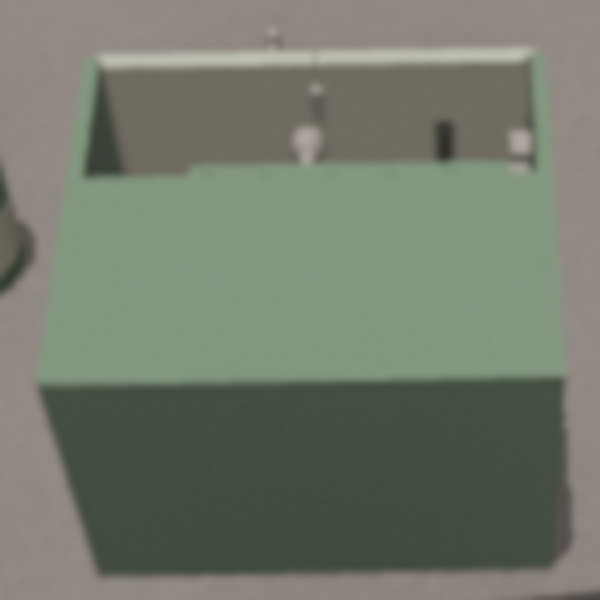

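View pics/obj.png

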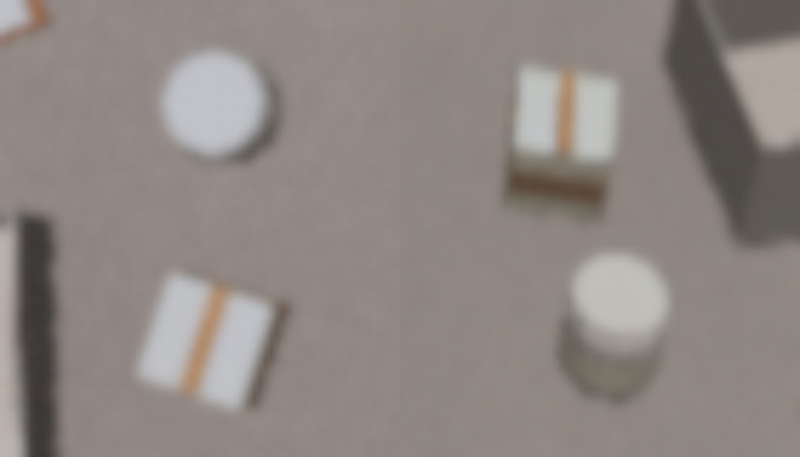

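The zoomed views show a tin (round top at 216,104 and 620,295 in the crops) and a square carton turned about 15°. The cupboard corners, tab (157,378), knob (290,430) and handle (318,510) are all clear in the crops. Next I'll fit poses to them.

Run:
```python
from h import *
from scipy.optimize import least_squares
t=cam('top');s=cam('scene')
T=lambda u,v:(310+(u+.5)/4-.5,60+(v+.5)/4-.5); S=lambda u,v:(190+(u+.5)/4-.5,170+(v+.5)/4-.5)
pt=[(T(97,42),(.15,.18,.28)),(T(562,101),(.15,-.18,.28)),(T(80,275),(-.03,.168,.28)),(T(523,330),(-.03,-.168,.28)),(T(43,433),(-.15,.18,.28))]
ps=[(S(565,377),(.15,.18,.28)),(S(38,384),(.15,-.18,.28)),(S(553,566),(.15,.18,0)),(S(100,575),(.15,-.18,0)),(S(545,48),(-.15,.18,.28)),(S(87,57),(-.15,-.18,.28))]
def W(p,L): c,q=np.cos(p[2]),np.sin(p[2]); L=np.array(L); return np.c_[p[0]+c*L[:,0]-q*L[:,1],p[1]+q*L[:,0]+c*L[:,1],L[:,2]+p[3]]
def f(p): return np.r_[(proj(t,W(p,[b for a,b in pt]))-[a for a,b in pt]).ravel(),(proj(s,W(p,[b for a,b in ps]))-[a for a,b in ps]).ravel()]
r=least_squares(f,[.75,-.1,0,0]);print(r.x,np.round(r.fun,1))
c=r.x
# local coordinates of the tab, knob, handle
def loc(P): d=np.array(P)-[c[0],c[1],0]; k,q=np.cos(c[2]),np.sin(c[2]); return np.array([k*d[0]+q*d[1],-q*d[0]+k*d[1],d[2]])
print('tab',loc(tri([(t,T(157,370)),(s,S(444,122))])),'knob',loc(tri([(t,T(290,430)),(s,S(307,142))])),'handle',loc(tri([(t,T(324,494)),(s,S(273,33))])))
A=lambda u,v:(190+u/5.714-.5,180+v/5.714-.5); B=lambda u,v:(370+(u-400)/5.714-.5,155+v/6.53-.5)
print('tin',tri([(t,A(216,104)),(s,B(620,295))])); print('carton',tri([(t,A(208.5,341)),(s,B(566,113))]))
k=atz(t,[A(*p) for p in[(172,273),(280,302),(245,410),(137,378)]],.056);print(k,k.mean(0))
e=[k[0]-k[1],k[3]-k[2],k[0]-k[3],k[1]-k[2]];print([np.degrees(np.arctan2(v[1],v[0])) for v in e])
```

```text
[ 7.77193516e-01 -1.36653940e-01 -1.05878880e-01 -3.93767158e-04] [-1.4 -0.1 -0.2  0.3 -0.5  0.   0.1  0.3 -0.3 -0.4  0.  -0.7 -0.6 -0.3
 -0.3  0.6 -0.5  0.2 -0.1  0.5 -0.9  0.2]
tab [-0.09124643  0.10057989  0.26393739] knob [-0.11660709 -0.00853242  0.21282153] handle [-0.17060388 -0.03246476  0.28214317]
tin [0.56705362 0.38005608 0.0557373 ]
carton [0.4251864  0.38050096 0.05664471]
[[0.46498933 0.4023319  0.056     ]
 [0.44908642 0.33655292 0.056     ]
 [0.3843211  0.35600383 0.056     ]
 [0.40180594 0.42183977 0.056     ]] [0.4250507  0.37918211 0.056     ]
[np.float64(76.40880360644033), np.float64(75.12661793461044), np.float64(-17.15806985331019), np.float64(-16.716543706960113)]
```

Add to h.py:
```python
C=np.array([.7772,-.1367]);YAW=-.1059
_c,_s=np.cos(YAW),np.sin(YAW)
def loc(P): d=np.array(P,float); d=d-[*C,0]; return np.array([_c*d[0]+_s*d[1],-_s*d[0]+_c*d[1],d[2]])
def wor(L): return np.array([C[0]+_c*L[0]-_s*L[1],C[1]+_s*L[0]+_c*L[1],L[2]])
def go(P,az=None):
    """delta to world TCP P with closing direction azimuth az(deg): first in tool axes, then turn"""
    s=ctrl.get_state(); r=R.from_quat(s['ee_rot']); d=r.inv().apply(np.array(P)-s['ee_pos'])
    y=r.apply([0,1,0]); a=np.degrees(np.arctan2(y[1],y[0])); z=r.apply([0,0,1])
    print('t%.1f'%s['t'],'tcp',s['ee_pos'].round(4),'az %.1f'%a,'tilt',z[:2].round(3),'delta tool',d.round(4),end=' ')
    if az is not None: print('rz %.3f'%(-np.radians(az-a)),end=' ')
    print('j',s['joints'].round(2),'w %.3f'%s['grip_width'])
```

Run:
```python
from h import *
t=cam('top');s=cam('scene')
T=lambda u,v:(310+(u+.5)/4-.5,60+(v+.5)/4-.5); S=lambda u,v:(190+(u+.5)/4-.5,170+(v+.5)/4-.5)
for p in[(51,435),(51,453),(160,449),(160,466),(512,487),(512,505)]: print('strip',p,loc(atz(t,[T(*p)],.27)[0]).round(4))
for hx in(-.19,-.197,-.205): print(hx,[((proj(t,[wor((hx,-.036,z))])[0]-[310,60]+.5)*4-.5).round() for z in(.258,.147)],((proj(s,[wor((hx,-.036,.258))])[0]-[190,170]+.5)*4-.5).round())
for n,u,z in(('oiltop',(513,227),.25),('pickles',(471,196),.15)): print(n,atz(t,[u],z)[0].round(3))
print('panel pan',[atz(t,[u],.09)[0].round(3) for u in((198,218),(198,264),(142,218),(142,264))])
print('handle tgt',wor((-.197,-.036,.212)),np.hypot(*wor((-.197,-.036,0))[:2]))
go(wor((-.197,-.036,.40)),np.degrees(YAW)-90)
```

```text
strip (51, 435) [-0.1505  0.1733  0.27  ]
strip (51, 453) [-0.1639  0.1717  0.27  ]
strip (160, 449) [-0.151   0.0916  0.27  ]
strip (160, 466) [-0.1636  0.0901  0.27  ]
strip (512, 487) [-0.1465 -0.1734  0.27  ]
strip (512, 505) [-0.1599 -0.1749  0.27  ]
-0.19 [array([322., 523.]), array([304., 534.])] [272.  36.]
-0.197 [array([321., 533.]), array([303., 543.])] [273.  30.]
-0.205 [array([320., 543.]), array([302., 553.])] [273.  23.]
oiltop [ 0.48  -0.534  0.25 ]
pickles [ 0.58  -0.431  0.15 ]
panel pan [array([0.495, 0.469, 0.09 ]), array([0.34 , 0.465, 0.09 ]), array([0.49 , 0.665, 0.09 ]), array([0.334, 0.66 , 0.09 ])]
handle tgt [ 0.57749835 -0.15167499  0.212     ] 0.5970842877896916
t0.4 tcp [0.2601 0.5955 0.2311] az 66.4 tilt [-0. -0.] delta tool [-0.5899 -0.5578 -0.1686] rz 2.836 j [-1.19  0.62 -0.01  1.42  0.01  1.1  -0.04] w 0.085
```

Units first: shifts go in units of 50 mm and turns go in units of 0.25 rad. So -0.034 m is -0.68, -0.0268 m is -0.536.

>>> run_rows:
  plan:
    - {"z": -0.68,"jaw": 0.085}
    - {"z": -0.68,"jaw": 0.085}
    - {"z": -0.68,"jaw": 0.085}
    - {"z": -0.68,"jaw": 0.085}
    - {"z": -0.68,"jaw": 0.085}
    - {"x": -0.536,"y": -0.508,"jaw": 0.085}
    - {"x": -0.536,"y": -0.508,"jaw": 0.085}
    - {"x": -0.536,"y": -0.508,"jaw": 0.085}
    - {"x": -0.536,"y": -0.508,"jaw": 0.085}
    - {"x": -0.536,"y": -0.508,"jaw": 0.085}
    - {"x": -0.536,"y": -0.508,"jaw": 0.085}
    - {"x": -0.536,"y": -0.508,"jaw": 0.085}
    - {"x": -0.536,"y": -0.508,"jaw": 0.085}
    - {"x": -0.536,"y": -0.508,"jaw": 0.085}
    - {"x": -0.536,"y": -0.508,"jaw": 0.085}
    - {"x": -0.536,"y": -0.508,"jaw": 0.085}
  clamp_n: 60

```text
t: 1.73
ee_pos: [0.4188, 0.2198, 0.4017]
ee_rot: [0.204, 0.979, 0.0, 0.0]
force: [1.4, 0.5, 0.7]
grip_width: 0.0849
grip_force: 0.0
```

>>> run_rows:
  plan:
    - {"x": -0.536,"y": -0.508,"jaw": 0.085}
    - {"x": -0.536,"y": -0.508,"jaw": 0.085}
    - {"x": -0.536,"y": -0.508,"jaw": 0.085}
    - {"x": -0.536,"y": -0.508,"jaw": 0.085}
    - {"x": -0.536,"y": -0.508,"jaw": 0.085}
    - {"x": -0.536,"y": -0.508,"jaw": 0.085}
    - {"x": -0.536,"y": -0.508,"jaw": 0.085}
    - {"x": -0.536,"y": -0.508,"jaw": 0.085}
    - {"x": -0.536,"y": -0.508,"jaw": 0.085}
    - {"x": -0.536,"y": -0.508,"jaw": 0.085}
    - {"x": -0.536,"y": -0.508,"jaw": 0.085}

```text
t: 2.65
ee_pos: [0.5772, -0.1539, 0.4015]
ee_rot: [0.204, 0.979, 0.0, 0.0]
force: [0.5, 0.8, 0.4]
grip_width: 0.0851
grip_force: 0.0
```

>>> run_rows:
  plan:
    - {"rz": 0.472,"jaw": 0.04}
    - {"rz": 0.472,"jaw": 0.04}
    - {"rz": 0.472,"jaw": 0.04}
    - {"rz": 0.472,"jaw": 0.04}
    - {"rz": 0.472,"jaw": 0.04}
    - {"rz": 0.472,"jaw": 0.04}
    - {"rz": 0.472,"jaw": 0.04}
    - {"rz": 0.472,"jaw": 0.04}
    - {"rz": 0.472,"jaw": 0.04}
    - {"rz": 0.472,"jaw": 0.04}
    - {"rz": 0.472,"jaw": 0.04}
    - {"rz": 0.472,"jaw": 0.04}

```text
t: 3.65
ee_pos: [0.5768, -0.1522, 0.4013]
ee_rot: [0.794, 0.609, 0.0, -0.0]
force: [0.5, -0.2, 0.7]
grip_width: 0.0399
grip_force: 0.0
```

>>> run_rows:
  plan:
    - {"rz": 0.472,"jaw": 0.04}
    - {"rz": 0.472,"jaw": 0.04}
    - {"rz": 0.472,"jaw": 0.04}
    - {"rz": 0.472,"jaw": 0.04}
    - {"rz": 0.472,"jaw": 0.04}
    - {"rz": 0.472,"jaw": 0.04}
    - {"rz": 0.472,"jaw": 0.04}
    - {"rz": 0.472,"jaw": 0.04}
    - {"rz": 0.472,"jaw": 0.04}
    - {"rz": 0.472,"jaw": 0.04}
    - {"rz": 0.472,"jaw": 0.04}
    - {"rz": 0.472,"jaw": 0.04}
    - {"jaw": 0.04}

```text
t: 4.73
ee_pos: [0.577, -0.1519, 0.401]
ee_rot: [0.999, -0.052, -0.0, 0.0]
force: [-0.4, -0.1, 0.6]
grip_width: 0.04
grip_force: 0.0
```

```bash
python3 -c "
from h import *
go(wor((-.197,-.036,.212)),np.degrees(YAW)-90)"
```

```text
t4.7 tcp [ 0.577  -0.1519  0.401 ] az -95.9 tilt [-0.001 -0.   ] delta tool [ 0.0006 -0.0004  0.189 ] rz 0.002 j [-0.32  0.58  1.04  1.3  -0.49  1.53 -1.01] w 0.040
```

Scaled: 0.0236 m is 0.472.

>>> run_rows:
  plan:
    - {"z": 0.472,"jaw": 0.04}
    - {"z": 0.472,"jaw": 0.04}
    - {"z": 0.472,"jaw": 0.04}
    - {"z": 0.472,"jaw": 0.04}
    - {"z": 0.472,"jaw": 0.04}
    - {"z": 0.472,"jaw": 0.04}
    - {"z": 0.472,"jaw": 0.04}
    - {"z": 0.472,"jaw": 0.04}
    - {"jaw": 0.04}
    - {"jaw": 0}
    - {"jaw": 0}
    - {"jaw": 0}
    - {"jaw": 0}
    - {"jaw": 0}
    - {"jaw": 0}
  clamp_n: 40

```text
t: 5.98
ee_pos: [0.5777, -0.1519, 0.2143]
ee_rot: [0.999, -0.05, 0.001, -0.001]
force: [-1.4, 3.8, 6.5]
grip_width: 0.01
grip_force: 39.4
```

```bash
python3 -c "
from h import *
go(wor((-.197,-.036,.212)),np.degrees(YAW)-90)"
```

```text
t6.0 tcp [ 0.5777 -0.1519  0.2143] az -95.8 tilt [0.003 0.001] delta tool [-0.0002 -0.0002  0.0023] rz 0.005 j [-0.31  0.71  0.95  1.63 -0.63  1.13 -0.87] w 0.010
```

Scaled: -0.00684 m is -0.1368, 0.00252 m is 0.0504, -0.05 rad is -0.2.

>>> run_rows:
  plan:
    - {"x": -0.1368,"y": 0.0504,"rz": -0.2,"jaw": 0}
    - {"x": -0.1368,"y": 0.0504,"rz": -0.2,"jaw": 0}
    - {"x": -0.1368,"y": 0.0504,"rz": -0.2,"jaw": 0}
    - {"x": -0.1368,"y": 0.0504,"rz": -0.2,"jaw": 0}
    - {"x": -0.1368,"y": 0.0504,"rz": -0.2,"jaw": 0}
    - {"x": -0.1368,"y": 0.0504,"rz": -0.2,"jaw": 0}
    - {"x": -0.1368,"y": 0.0504,"rz": -0.2,"jaw": 0}
    - {"x": -0.1368,"y": 0.0504,"rz": -0.2,"jaw": 0}
    - {"x": -0.1368,"y": 0.0504,"rz": -0.2,"jaw": 0}
    - {"x": -0.1368,"y": 0.0504,"rz": -0.2,"jaw": 0}

```text
t: 6.82
ee_pos: [0.5136, -0.1859, 0.2143]
ee_rot: [0.98, 0.199, 0.002, 0.001]
force: [-0.6, 2.2, 4.6]
grip_width: 0.0102
grip_force: 39.4
```

Add to h.py:
```python
def hand(q,z=.212):  # handle TCP for door angle q
    c,s=np.cos(q),np.sin(q); return wor((-.15-.047*c-.138*s,-.174-.047*s+.138*c,z))
def hgo(q): go(hand(q),np.degrees(YAW+q)-90)
```

```bash
python3 -c "
from h import *
hgo(.5)"
```

```text
t6.8 tcp [ 0.5136 -0.1859  0.2143] az -67.0 tilt [ 0.004 -0.001] delta tool [ 0.0002 -0.0015  0.0023] rz 0.007 j [-0.21  0.58  0.83  1.77 -0.5   1.01 -0.36] w 0.010
```

Tracking well. Next I'll finish the swing with a slight push to the stop.

Scaled: -0.00684 m is -0.1368, 0.00252 m is 0.0504, -0.05 rad is -0.2.

>>> run_rows:
  plan:
    - {"x": -0.1368,"y": 0.0504,"rz": -0.2,"jaw": 0}
    - {"x": -0.1368,"y": 0.0504,"rz": -0.2,"jaw": 0}
    - {"x": -0.1368,"y": 0.0504,"rz": -0.2,"jaw": 0}
    - {"x": -0.1368,"y": 0.0504,"rz": -0.2,"jaw": 0}
    - {"x": -0.1368,"y": 0.0504,"rz": -0.2,"jaw": 0}
    - {"x": -0.1368,"y": 0.0504,"rz": -0.2,"jaw": 0}
    - {"x": -0.1368,"y": 0.0504,"rz": -0.2,"jaw": 0}
    - {"x": -0.1368,"y": 0.0504,"rz": -0.2,"jaw": 0}
    - {"x": -0.1368,"y": 0.0504,"rz": -0.2,"jaw": 0}
    - {"x": -0.1368,"y": 0.0504,"rz": -0.2,"jaw": 0}
    - {"x": -0.1368,"y": 0.0504,"rz": -0.2,"jaw": 0}
    - {"x": -0.1368,"y": 0.0504,"rz": -0.2,"jaw": 0}
    - {"x": -0.1368,"y": 0.0504,"rz": -0.2,"jaw": 0}
    - {"x": -0.1368,"y": 0.0504,"rz": -0.2,"jaw": 0}
    - {"x": -0.1368,"y": 0.0504,"rz": -0.2,"jaw": 0}
    - {"x": -0.1368,"y": 0.0504,"rz": -0.2,"jaw": 0}

```text
t: 8.15
ee_pos: [0.4658, -0.2893, 0.2143]
ee_rot: [0.825, 0.565, 0.002, 0.003]
force: [2.6, 0.6, 3.1]
grip_width: 0.0098
grip_force: 39.1
```

>>> run_rows:
  plan:
    - {"x": -0.1368,"y": 0.0504,"rz": -0.2,"jaw": 0}
    - {"x": -0.1368,"y": 0.0504,"rz": -0.2,"jaw": 0}
    - {"x": -0.1368,"y": 0.0504,"rz": -0.2,"jaw": 0}
    - {"x": -0.1368,"y": 0.0504,"rz": -0.2,"jaw": 0}
    - {"x": -0.08,"y": 0.02,"rz": -0.08,"jaw": 0}
    - {"jaw": 0}
    - {"jaw": 0}

```text
t: 8.73
ee_pos: [0.4677, -0.3185, 0.2142]
ee_rot: [0.758, 0.652, 0.003, -0.0]
force: [1.6, 7.6, 9.0]
grip_width: 0.0099
grip_force: 39.8
```

```bash
python3 -c "
from h import *
hgo(1.5)
r=cam('top'); crop(r,300,60,200,150,4,'door1.png')"
```

```text
t8.7 tcp [ 0.4677 -0.3185  0.2142] az -8.7 tilt [0.004 0.005] delta tool [ 0.0023 -0.0026  0.0022] rz 0.026 j [ 0.23  0.54  0.52  1.71 -0.32  0.98  0.72] w 0.010
```

View pics/door1.png

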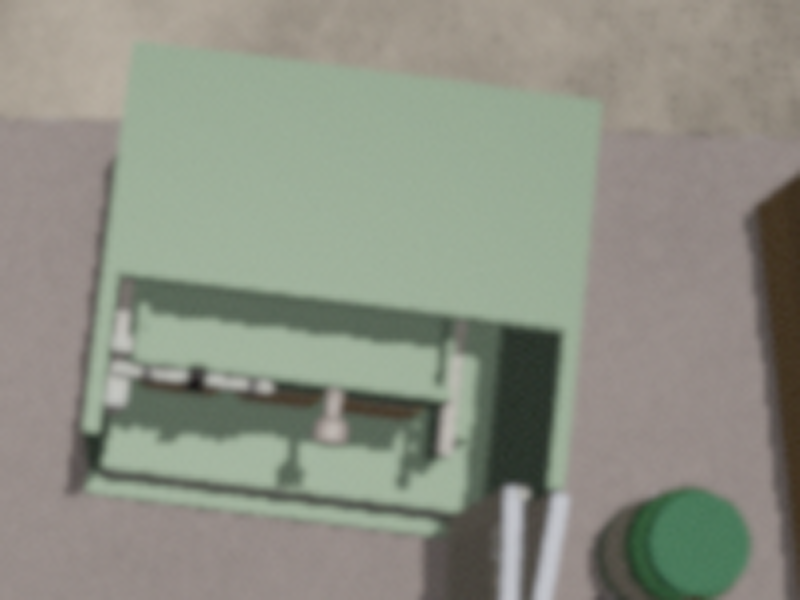

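The door is folded back: both panel edges stand side by side at (515,540) and (555,540). The tab is at (195,375), the knob at (332,430). Next I'll release and go to the tab.

>>> run_rows:
  plan:
    - {"jaw": 0.04}
    - {"jaw": 0.04}
    - {"jaw": 0.04}
    - {"z": -0.63,"jaw": 0.04}
    - {"z": -0.63,"jaw": 0.04}
    - {"z": -0.63,"jaw": 0.04}
    - {"z": -0.63,"jaw": 0.04}
    - {"z": -0.63,"jaw": 0.04}
    - {"z": -0.63,"jaw": 0.04}
    - {"jaw": 0.04}

```text
t: 9.62
ee_pos: [0.4667, -0.3245, 0.4083]
ee_rot: [0.76, 0.65, 0.001, 0.007]
force: [-0.3, -0.5, 0.7]
grip_width: 0.0401
grip_force: 0.0
```

```bash
python3 -c "
from h import *
r=cam('top');s=cam('scene')
T=lambda u,v:(300+(u+.5)/4-.5,60+(v+.5)/4-.5)
print(loc(atz(r,[T(196,374)],.259)[0]),loc(atz(r,[T(332,428)],.216)[0]),[loc(atz(r,[T(*p)],.225)[0]).round(3) for p in((130,362),(455,325),(455,400),(440,400))])
go(wor((-.094,.100,.33)),np.degrees(YAW)-90)
crop(s,190,170,150,110,5,'s1.png')"
```

```text
[-0.09355543  0.10098442  0.259     ] [-0.11532897 -0.00954547  0.216     ] [array([-0.085,  0.152,  0.225]), array([-0.025, -0.095,  0.225]), array([-0.083, -0.101,  0.225]), array([-0.085, -0.089,  0.225])]
t9.7 tcp [ 0.4654 -0.3224  0.4026] az -8.9 tilt [ 0.002 -0.003] delta tool [0.327  0.1806 0.0723] rz 1.522 j [ 0.2   0.4   0.58  1.38 -0.22  1.42  0.63] w 0.040
```

View pics/s1.png

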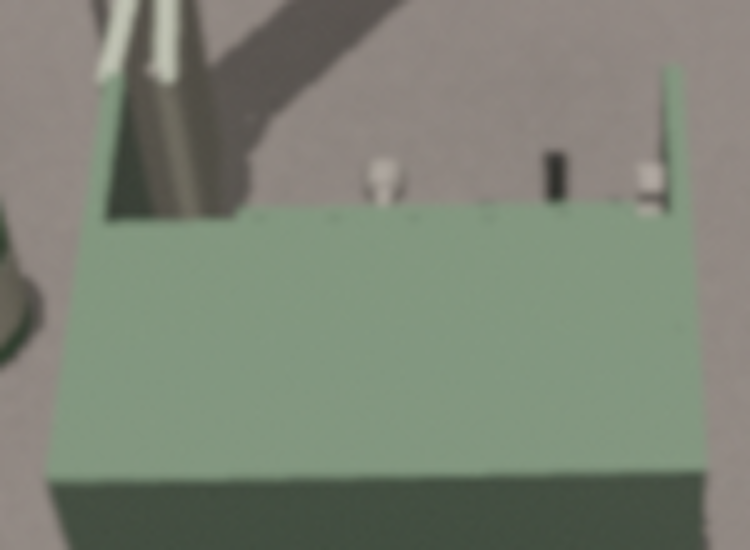

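The tab stands at (555,175) and the knob at (384,170), consistent with the fit; the folded door is at the left. Next I'll move over the tab.

>>> run_rows:
  plan:
    - {"x": 0.654,"y": 0.36,"jaw": 0.04}
    - {"x": 0.654,"y": 0.36,"jaw": 0.04}
    - {"x": 0.654,"y": 0.36,"jaw": 0.04}
    - {"x": 0.654,"y": 0.36,"jaw": 0.04}
    - {"x": 0.654,"y": 0.36,"jaw": 0.04}
    - {"x": 0.654,"y": 0.36,"jaw": 0.04}
    - {"x": 0.654,"y": 0.36,"jaw": 0.04}
    - {"x": 0.654,"y": 0.36,"jaw": 0.04}
    - {"x": 0.654,"y": 0.36,"jaw": 0.04}
    - {"x": 0.654,"y": 0.36,"jaw": 0.04}

```text
t: 10.55
ee_pos: [0.6939, -0.0241, 0.3993]
ee_rot: [0.759, 0.651, -0.001, -0.001]
force: [-0.1, -0.9, -0.9]
grip_width: 0.0399
grip_force: 0.0
```

>>> run_rows:
  plan:
    - {"rz": 0.468,"jaw": 0.04}
    - {"rz": 0.468,"jaw": 0.04}
    - {"rz": 0.468,"jaw": 0.04}
    - {"rz": 0.468,"jaw": 0.04}
    - {"rz": 0.468,"jaw": 0.04}
    - {"rz": 0.468,"jaw": 0.04}
    - {"rz": 0.468,"jaw": 0.04}
    - {"rz": 0.468,"jaw": 0.04}
    - {"rz": 0.468,"jaw": 0.04}
    - {"rz": 0.468,"jaw": 0.04}
    - {"rz": 0.468,"jaw": 0.04}
    - {"rz": 0.468,"jaw": 0.04}
    - {"rz": 0.468,"jaw": 0.04}
    - {"jaw": 0.04}

```text
t: 11.72
ee_pos: [0.6932, -0.0257, 0.3991]
ee_rot: [0.999, -0.053, -0.002, 0.0]
force: [0.2, -0.1, 0.5]
grip_width: 0.0396
grip_force: 0.0
```

```bash
python3 -c "
from h import *
go(wor((-.094,.101,.230)),np.degrees(YAW)-90)"
```

```text
t11.7 tcp [ 0.6932 -0.0257  0.3991] az -96.1 tilt [-0.004 -0.001] delta tool [0.0019 0.0004 0.1691] rz -0.001 j [-0.33  0.72  0.86  0.95 -0.52  1.66 -1.34] w 0.040
```

>>> run_rows:
  plan:
    - {"x": 0.04,"y": 0.008,"z": 0.48,"jaw": 0.04}
    - {"z": 0.48,"jaw": 0.04}
    - {"z": 0.48,"jaw": 0.04}
    - {"z": 0.48,"jaw": 0.04}
    - {"z": 0.48,"jaw": 0.04}
    - {"z": 0.48,"jaw": 0.04}
    - {"z": 0.5,"jaw": 0.04}
    - {"jaw": 0.04}
    - {"jaw": 0}
    - {"jaw": 0}
    - {"jaw": 0}
    - {"jaw": 0}
    - {"jaw": 0}
  clamp_n: 30

```text
t: 12.8
ee_pos: [0.696, -0.0266, 0.234]
ee_rot: [0.999, -0.051, 0.001, 0.0]
force: [-1.0, -1.0, 1.3]
grip_width: 0.0136
grip_force: 33.0
```

```bash
python3 -c "
from h import *
go(wor((-.094,.101,.230)),np.degrees(YAW)-90)"
```

```text
t12.8 tcp [ 0.696  -0.0266  0.234 ] az -95.9 tilt [ 0.003 -0.001] delta tool [-0.0017 -0.0001  0.004 ] rz 0.003 j [-0.38  0.81  0.82  1.28 -0.58  1.29 -1.23] w 0.014
```

>>> run_rows:
  plan:
    - {"y": 0.08,"jaw": 0}
    - {"y": 0.08,"jaw": 0}
    - {"y": 0.08,"jaw": 0}
    - {"y": 0.08,"jaw": 0}
    - {"y": 0.08,"jaw": 0}
    - {"y": 0.08,"jaw": 0}
    - {"y": 0.08,"jaw": 0}
    - {"y": 0.08,"jaw": 0}
    - {"y": 0.08,"jaw": 0}
    - {"y": 0.02,"jaw": 0}
    - {"jaw": 0}

```text
t: 13.72
ee_pos: [0.6924, -0.0607, 0.2339]
ee_rot: [0.999, -0.051, 0.001, -0.002]
force: [-0.5, 5.7, 6.6]
grip_width: 0.0132
grip_force: 33.9
```

```bash
python3 -c "
from h import *
print(loc(ctrl.get_state()['ee_pos']))"
```

```text
[-0.09237597  0.06661431  0.23388989]
```

>>> run_rows:
  plan:
    - {"jaw": 0.04}
    - {"jaw": 0.04}
    - {"jaw": 0.04}
    - {"z": -0.4,"jaw": 0.04}
    - {"z": -0.4,"jaw": 0.04}
    - {"z": -0.4,"jaw": 0.04}
    - {"z": -0.4,"jaw": 0.05}
    - {"z": -0.2,"jaw": 0.05}
    - {"jaw": 0.05}

```text
t: 14.47
ee_pos: [0.6922, -0.0644, 0.3249]
ee_rot: [0.999, -0.052, 0.002, 0.001]
force: [-0.1, 0.1, 0.0]
grip_width: 0.05
grip_force: 0.0
```

```bash
python3 -c "
from h import *
t=cam('top');s=cam('scene');crop(s,190,170,150,110,5,'s2.png')
go(wor((-.1165,-.009,.188)),np.degrees(YAW)-90)"
```

```text
t14.6 tcp [ 0.6912 -0.0632  0.3215] az -96.0 tilt [-0.001  0.   ] delta tool [-0.0231  0.073   0.1335] rz 0.002 j [-0.31  0.75  0.85  1.14 -0.54  1.47 -1.23] w 0.050
```

View pics/s2.png

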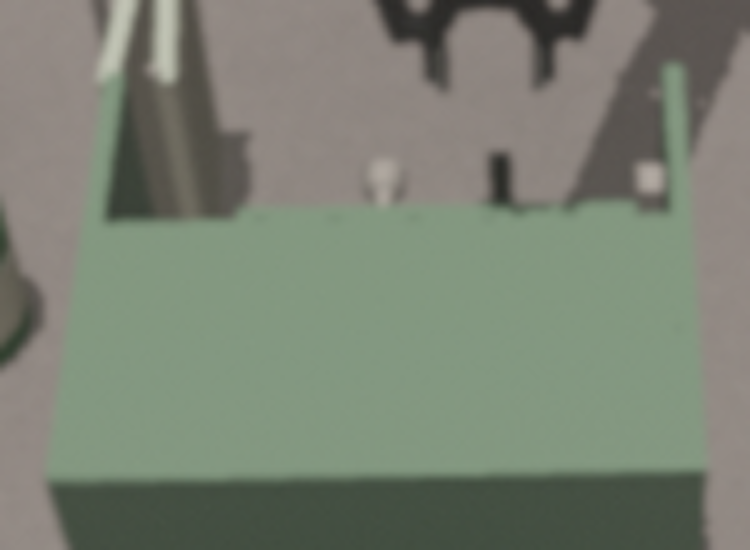

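The tab moved to (500,180), so the lock is free; the knob is at (384,172). Next is the knob.

>>> run_rows:
  plan:
    - {"x": -0.092,"y": 0.292,"jaw": 0.05}
    - {"x": -0.092,"y": 0.292,"jaw": 0.05}
    - {"x": -0.092,"y": 0.292,"jaw": 0.05}
    - {"x": -0.092,"y": 0.292,"jaw": 0.05}
    - {"x": -0.092,"y": 0.292,"jaw": 0.05}
    - {"z": 0.44,"jaw": 0.05}
    - {"z": 0.44,"jaw": 0.05}
    - {"z": 0.44,"jaw": 0.05}
    - {"z": 0.44,"jaw": 0.05}
    - {"z": 0.44,"jaw": 0.05}
    - {"z": 0.44,"jaw": 0.05}
    - {"z": 0.03,"jaw": 0.05}
    - {"jaw": 0}
    - {"jaw": 0}
    - {"jaw": 0}
    - {"jaw": 0}
    - {"jaw": 0}
  clamp_n: 60

```text
t: 15.98
ee_pos: [0.6613, -0.1326, 0.1903]
ee_rot: [0.999, -0.051, 0.0, -0.001]
force: [-1.5, 1.9, 2.6]
grip_width: 0.0255
grip_force: 59.2
```

```bash
python3 -c "
from h import *
print(loc(ctrl.get_state()['ee_pos']))"
```

```text
[-0.11569653 -0.00814828  0.19033045]
```

>>> run_rows:
  plan:
    - {"x": -0.24,"jaw": 0}
    - {"x": -0.24,"jaw": 0}
    - {"x": -0.24,"jaw": 0}
    - {"x": -0.24,"jaw": 0}

```text
t: 16.32
ee_pos: [0.6158, -0.1277, 0.1903]
ee_rot: [0.999, -0.051, 0.004, 0.0]
force: [3.2, 2.1, -0.4]
grip_width: 0.026
grip_force: 60.2
```

```bash
python3 -c "
from h import *
print(loc(ctrl.get_state()['ee_pos']))"
```

```text
[-0.16144689 -0.00816088  0.19034958]
```

>>> run_rows:
  plan:
    - {"x": -0.24,"jaw": 0}
    - {"x": -0.24,"jaw": 0}
    - {"x": -0.24,"jaw": 0}
    - {"x": -0.24,"jaw": 0}
    - {"x": -0.24,"jaw": 0}
    - {"x": -0.24,"jaw": 0}
    - {"x": -0.24,"jaw": 0}
    - {"x": -0.24,"jaw": 0}
    - {"x": -0.24,"jaw": 0}
    - {"x": -0.24,"jaw": 0}
    - {"x": -0.24,"jaw": 0}
    - {"x": -0.08,"jaw": 0}
    - {"jaw": 0}

```text
t: 17.4
ee_pos: [0.4824, -0.1136, 0.1903]
ee_rot: [0.999, -0.051, 0.005, 0.0]
force: [6.8, 3.0, -5.0]
grip_width: 0.0257
grip_force: 61.9
```

```bash
python3 -c "
from h import *
print(loc(ctrl.get_state()['ee_pos']))"
```

```text
[-0.29560881 -0.0081428   0.19029678]
```

>>> run_rows:
  plan:
    - {"jaw": 0.05}
    - {"jaw": 0.05}
    - {"jaw": 0.05}
    - {"z": -0.6,"jaw": 0.05}
    - {"z": -0.6,"jaw": 0.05}
    - {"z": -0.6,"jaw": 0.05}
    - {"z": -0.6,"jaw": 0.05}
    - {"z": -0.6,"jaw": 0.05}
    - {"z": -0.6,"jaw": 0.05}
    - {"y": -0.68,"jaw": 0.08}
    - {"y": -0.68,"jaw": 0.08}
    - {"y": -0.68,"jaw": 0.08}
    - {"y": -0.68,"jaw": 0.08}
    - {"y": -0.68,"jaw": 0.08}
    - {"y": -0.68,"jaw": 0.08}
    - {"y": -0.68,"jaw": 0.08}

```text
t: 18.73
ee_pos: [0.5026, 0.1232, 0.3694]
ee_rot: [0.999, -0.052, 0.0, 0.0]
force: [0.4, -0.3, 0.3]
grip_width: 0.0801
grip_force: 0.0
```

```bash
python3 -c "
from h import *
t=cam('top');s=cam('scene')
a=cv2.resize(t['image'][100:280,190:450],None,fx=3,fy=3,interpolation=cv2.INTER_CUBIC);cv2.imwrite('pics/t3.png',a)
go((.567,.380,.2))"
```

```text
t18.8 tcp [0.5029 0.1299 0.3678] az -95.3 tilt [-0.001  0.001] delta tool [ 0.0412 -0.2547  0.1681] j [-0.94  0.42  0.99  1.58 -0.36  1.34 -1.56] w 0.080
```

View pics/t3.png

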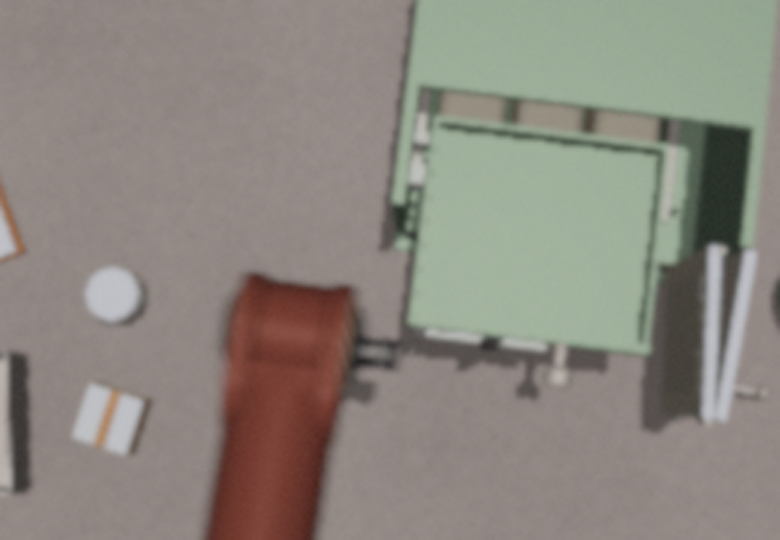

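The shelf is fully out (dark-lined floor from (440,122) to (648,352)), the tin is at (113,295), the carton at (108,419), and nothing else is loose on the counter. Next I'll measure the shelf floor and re-measure the objects.

Add to h.py:
```python
def blob(r,P,rad=22):
    u,v=proj(r,[P])[0].round().astype(int); im=r['image'][v-rad:v+rad,u-rad:u+rad].astype(int)
    m=((im.min(2)>185)).astype(np.uint8); n,l,st,c=cv2.connectedComponentsWithStats(m)
    if n<2: return None
    i=1+np.argmax(st[1:,4]); return c[i]+[u-rad,v-rad],st[i,4]
```

Run:
```python
from h import *
t=cam('top');s=cam('scene')
T=lambda u,v:(190+(u+.5)/3-.5,100+(v+.5)/3-.5)
for p in((440,122),(663,150),(412,325),(648,352)): print(loc(atz(t,[T(*p)],.18)[0]).round(3),loc(atz(t,[T(*p)],.21)[0]).round(3),loc(atz(t,[T(*p)],.225)[0]).round(3))
for P in((.567,.380,.056),(.425,.380,.056)):
    a,b=blob(t,P),blob(s,P); print(a,b,proj(t,[P]),proj(s,[P]),atz(t,[a[0]],.056) if a else '')
    if a and b: print(tri([(t,a[0]),(s,b[0])]))
crop(s,190,120,160,120,5,'s3.png')
```

```text
[-0.045  0.143  0.18 ] [-0.05   0.143  0.21 ] [-0.053  0.143  0.225]
[-0.045 -0.096  0.18 ] [-0.05  -0.091  0.21 ] [-0.053 -0.089  0.225]
[-0.262  0.146  0.18 ] [-0.263  0.146  0.21 ] [-0.264  0.145  0.225]
[-0.26  -0.104  0.18 ] [-0.261 -0.099  0.21 ] [-0.262 -0.097  0.225]
(array([226.64912281, 197.36842105]), np.int32(171)) (array([411.83333333, 198.5       ]), np.int32(12)) [[226.9230775 197.6275449]] [[407.63206803 199.65238769]] [[0.56787341 0.38097926 0.056     ]]
[0.56897264 0.38675532 0.06278347]
(array([219.89411765, 237.51764706]), np.int32(85)) (array([393.33333333, 171.68888889]), np.int32(45)) [[225.72798195 239.14069812]] [[397.98931727 171.93465426]] [[0.43007004 0.40033593 0.056     ]]
[0.42736156 0.37950865 0.06320741]
```

View pics/s3.png

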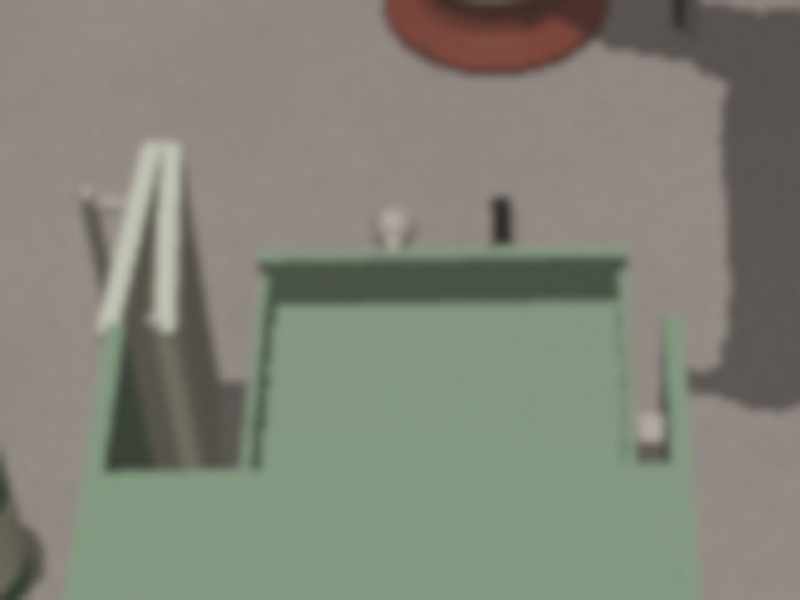

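The scene view shows the shelf's inner front floor edge from (280,302) to (615,298), with the board above it.

Run:
```python
from h import *
t=cam('top');s=cam('scene')
T=lambda u,v:(190+(u+.5)/3-.5,100+(v+.5)/3-.5); S=lambda u,v:(190+(u+.5)/5-.5,120+(v+.5)/5-.5)
for p in((280,302),(615,298)): print([loc(atz(s,[S(*p)],z)[0]).round(3) for z in(.17,.18,.19)])
print('board top corners',loc(tri([(t,T(409,325)),(s,S(625,248))])),loc(tri([(t,T(651,354)),(s,S(258,262))])))
print(wor((-.16,-.03,.2)),wor((-.16,.08,.2)),wor((-.15,.025,.2)))
go((.5675,.3805,.35),-96)
```

```text
[array([-0.268, -0.088,  0.17 ]), array([-0.258, -0.087,  0.18 ]), array([-0.249, -0.085,  0.19 ])]
[array([-0.266,  0.143,  0.17 ]), array([-0.257,  0.143,  0.18 ]), array([-0.248,  0.142,  0.19 ])]
board top corners [-0.26419623  0.14885548  0.22134036] [-0.26310444 -0.10007454  0.21479098]
[ 0.61492528 -0.14961959  0.2       ] [ 0.62655252 -0.04023583  0.2       ] [ 0.63068288 -0.09598473  0.2       ]
t19.0 tcp [0.5027 0.1204 0.3694] az -96.1 tilt [ 0.001 -0.001] delta tool [ 0.0368 -0.2655  0.0191] rz -0.002 j [-0.93  0.42  1.    1.59 -0.36  1.34 -1.56] w 0.080
```

Units first: shifts go in units of 50 mm and turns go in units of 0.25 rad. So -0.0332 m is -0.664, 0.03 m is 0.6.

>>> run_rows:
  plan:
    - {"x": 0.092,"y": -0.664,"jaw": 0.085}
    - {"x": 0.092,"y": -0.664,"jaw": 0.085}
    - {"x": 0.092,"y": -0.664,"jaw": 0.085}
    - {"x": 0.092,"y": -0.664,"jaw": 0.085}
    - {"x": 0.092,"y": -0.664,"jaw": 0.085}
    - {"x": 0.092,"y": -0.664,"jaw": 0.085}
    - {"x": 0.092,"y": -0.664,"jaw": 0.085}
    - {"x": 0.092,"y": -0.664,"jaw": 0.085}
    - {"z": 0.6,"jaw": 0.085}
    - {"z": 0.6,"jaw": 0.085}
    - {"z": 0.6,"jaw": 0.085}
    - {"z": 0.6,"jaw": 0.085}
    - {"z": 0.6,"jaw": 0.085}
    - {"z": 0.6,"jaw": 0.085}
    - {"z": 0.6,"jaw": 0.085}
    - {"z": 0.6,"jaw": 0.085}
    - {"jaw": 0.085}

```text
t: 20.45
ee_pos: [0.5634, 0.38, 0.1227]
ee_rot: [0.999, -0.053, -0.005, 0.003]
force: [-1.9, 0.4, -0.6]
grip_width: 0.0849
grip_force: 0.0
```

```bash
python3 -c "
from h import *
go((.5675,.3805,.008),-96)
t=cam('top');s=cam('scene')
P=(.567,.380,.056);print(blob(t,P))"
```

```text
t20.4 tcp [0.5634 0.38   0.1227] az -96.1 tilt [-0.011 -0.006] delta tool [ 0.0051 -0.0017  0.1147] rz -0.002 j [-1.02  0.9   0.8   1.45 -0.69  1.1  -1.76] w 0.085
None
```

>>> run_rows:
  plan:
    - {"x": 0.08,"jaw": 0.085}
    - {"z": 0.38,"jaw": 0.085}
    - {"z": 0.38,"jaw": 0.085}
    - {"z": 0.38,"jaw": 0.085}
    - {"z": 0.38,"jaw": 0.085}
    - {"z": 0.38,"jaw": 0.085}
    - {"z": 0.38,"jaw": 0.085}
    - {"jaw": 0.085}
    - {"jaw": 0}
    - {"jaw": 0}
    - {"jaw": 0}
    - {"jaw": 0}
    - {"jaw": 0}
  clamp_n: 50

```text
t: 21.63
ee_pos: [0.5731, 0.3829, 0.0184]
ee_rot: [0.999, -0.052, 0.003, -0.001]
force: [-0.1, 0.4, 6.9]
grip_width: 0.0641
grip_force: 56.1
```

```bash
python3 -c "
from h import *
go((.5675,.3805,.008),-96)"
```

```text
t21.6 tcp [0.5731 0.3829 0.0184] az -95.9 tilt [0.006 0.002] delta tool [-0.0054  0.003   0.0104] rz 0.002 j [-0.99  1.02  0.72  1.5  -0.79  0.92 -1.69] w 0.064
```

>>> run_rows:
  plan:
    - {"z": -0.4,"jaw": 0}
    - {"z": -0.6,"jaw": 0}
    - {"z": -0.6,"jaw": 0}
    - {"z": -0.6,"jaw": 0}
    - {"z": -0.6,"jaw": 0}
    - {"z": -0.6,"jaw": 0}
    - {"z": -0.6,"jaw": 0}
    - {"z": -0.6,"jaw": 0}
    - {"z": -0.6,"jaw": 0}
    - {"z": -0.6,"jaw": 0}
    - {"z": -0.6,"jaw": 0}
    - {"jaw": 0}

```text
t: 22.63
ee_pos: [0.5732, 0.3822, 0.3431]
ee_rot: [0.999, -0.051, 0.006, -0.003]
force: [1.2, -1.0, -0.8]
grip_width: 0.0643
grip_force: 56.5
```

```bash
python3 -c "
from h import *
go(wor((-.155,.08,.33)),-96)"
```

```text
t22.6 tcp [0.5732 0.3822 0.3431] az -95.9 tilt [0.012 0.005] delta tool [0.1014 0.4148 0.0117] rz 0.002 j [-1.01  0.73  0.9   1.13 -0.56  1.5  -1.9 ] w 0.064
```

Scaled: 0.0296 m is 0.592, 0.0072 m is 0.144.

>>> run_rows:
  plan:
    - {"x": 0.144,"y": 0.592,"jaw": 0}
    - {"x": 0.144,"y": 0.592,"jaw": 0}
    - {"x": 0.144,"y": 0.592,"jaw": 0}
    - {"x": 0.144,"y": 0.592,"jaw": 0}
    - {"x": 0.144,"y": 0.592,"jaw": 0}
    - {"x": 0.144,"y": 0.592,"jaw": 0}
    - {"x": 0.144,"y": 0.592,"jaw": 0}
    - {"x": 0.144,"y": 0.592,"jaw": 0}
    - {"x": 0.144,"y": 0.592,"jaw": 0}
    - {"x": 0.144,"y": 0.592,"jaw": 0}
    - {"x": 0.144,"y": 0.592,"jaw": 0}
    - {"x": 0.144,"y": 0.592,"jaw": 0}
    - {"x": 0.144,"y": 0.592,"jaw": 0}
    - {"x": 0.144,"y": 0.592,"jaw": 0}
    - {"jaw": 0}

```text
t: 23.88
ee_pos: [0.6263, -0.0499, 0.3352]
ee_rot: [0.998, -0.058, -0.0, 0.004]
force: [-1.2, -1.3, -0.7]
grip_width: 0.0642
grip_force: 56.4
```

```bash
python3 -c "
from h import *
go(wor((-.155,.08,.20)),-96)"
```

```text
t23.9 tcp [ 0.6263 -0.0499  0.3352] az -96.7 tilt [-0.001 -0.007] delta tool [ 0.0042 -0.0106  0.1351] rz -0.012 j [-0.42  0.63  0.9   1.34 -0.48  1.4  -1.23] w 0.064
```

>>> run_rows:
  plan:
    - {"x": 0.08,"y": -0.212,"z": 0.3,"jaw": 0}
    - {"z": 0.5,"jaw": 0}
    - {"z": 0.5,"jaw": 0}
    - {"z": 0.5,"jaw": 0}
    - {"z": 0.4,"jaw": 0}
    - {"jaw": 0}

```text
t: 24.38
ee_pos: [0.6298, -0.028, 0.2196]
ee_rot: [0.999, -0.052, -0.005, -0.001]
force: [-0.8, 0.4, -3.0]
grip_width: 0.0644
grip_force: 56.4
```

```bash
python3 -c "
from h import *
go(wor((-.155,.08,.20)),-96)"
```

```text
t24.4 tcp [ 0.6298 -0.028   0.2196] az -95.9 tilt [-0.011  0.002] delta tool [0.0032 0.0126 0.0195] rz 0.001 j [-0.44  0.72  0.83  1.51 -0.56  1.17 -1.18] w 0.064
```

>>> run_rows:
  plan:
    - {"jaw": 0}
    - {"jaw": 0}
    - {"jaw": 0}

```text
t: 24.63
ee_pos: [0.6342, -0.0304, 0.227]
ee_rot: [0.999, -0.052, 0.002, 0.0]
force: [-0.4, -0.4, -1.4]
grip_width: 0.0641
grip_force: 56.4
```

```bash
python3 -c "
from h import *
go(wor((-.155,.08,.20)),-96)"
```

```text
t24.6 tcp [ 0.6342 -0.0304  0.227 ] az -95.9 tilt [ 0.003 -0.001] delta tool [-0.0017  0.0105  0.027 ] rz 0.001 j [-0.44  0.72  0.84  1.5  -0.56  1.18 -1.18] w 0.064
```

Scaled: 0.008 m is 0.16, 0.005 m is 0.1.

>>> run_rows:
  plan:
    - {"y": 0.1,"z": 0.16,"jaw": 0}
    - {"y": 0.1,"z": 0.16,"jaw": 0}
    - {"z": 0.08,"jaw": 0}
    - {"z": 0.04,"jaw": 0}
    - {"jaw": 0}
    - {"jaw": 0}

```text
t: 25.13
ee_pos: [0.6323, -0.0396, 0.2028]
ee_rot: [0.999, -0.051, -0.0, -0.0]
force: [-0.3, 0.4, -2.1]
grip_width: 0.0646
grip_force: 56.4
```

>>> run_rows:
  plan:
    - {"z": 0.04,"jaw": 0}
    - {"z": 0.04,"jaw": 0}
    - {"z": 0.02,"jaw": 0}
    - {"jaw": 0}

```text
t: 25.47
ee_pos: [0.6323, -0.0396, 0.1985]
ee_rot: [0.999, -0.051, 0.0, -0.0]
force: [-1.4, 0.8, 0.2]
grip_width: 0.0646
grip_force: 56.7
```

```bash
python3 -c "
from h import *
go(wor((-.155,.08,.198)),-96)"
```

```text
t25.5 tcp [ 0.6323 -0.0396  0.1985] az -95.9 tilt [0. 0.] delta tool [-0.0007  0.0012  0.0005] rz 0.002 j [-0.41  0.74  0.82  1.53 -0.58  1.12 -1.14] w 0.065
```

>>> run_rows:
  plan:
    - {"z": 0.02,"jaw": 0}
    - {"jaw": 0.078}
    - {"jaw": 0.078}
    - {"jaw": 0.078}
    - {"z": -0.3,"jaw": 0.078}
    - {"z": -0.5,"jaw": 0.078}
    - {"z": -0.6,"jaw": 0.08}
    - {"z": -0.6,"jaw": 0.08}
    - {"z": -0.6,"jaw": 0.08}
    - {"z": -0.6,"jaw": 0.08}
    - {"jaw": 0.08}

```text
t: 26.38
ee_pos: [0.6345, -0.0418, 0.364]
ee_rot: [0.999, -0.052, 0.006, 0.001]
force: [1.3, -0.3, 0.5]
grip_width: 0.0802
grip_force: 0.0
```

Run:
```python
from h import *
t=cam('top');s=cam('scene')
P=(.425,.380,.056);u,v=proj(t,[P])[0]
a=cv2.resize(t['image'][100:280,190:450],None,fx=3,fy=3,interpolation=cv2.INTER_CUBIC);cv2.imwrite('pics/t4.png',a)
im=t['image'][int(v)-25:int(v)+25,int(u)-25:int(u)+25].astype(int); m=(im.min(2)>150).astype(np.uint8)
m=cv2.morphologyEx(m,cv2.MORPH_CLOSE,np.ones((7,7),np.uint8));n,l,st,c=cv2.connectedComponentsWithStats(m);print(st,c)
go((.425,.380,.35),-17)
```

```text
[[   0    0   50   50 2111]
 [  14   14   24   24  389]] [[24.40170535 24.37423022]
 [25.03341902 25.18251928]]
t26.5 tcp [ 0.6326 -0.0404  0.3582] az -95.9 tilt [ 0.003 -0.   ] delta tool [-0.2499 -0.3967  0.0074] rz -1.378 j [-0.42  0.62  0.89  1.28 -0.48  1.45 -1.25] w 0.080
```

View pics/t4.png

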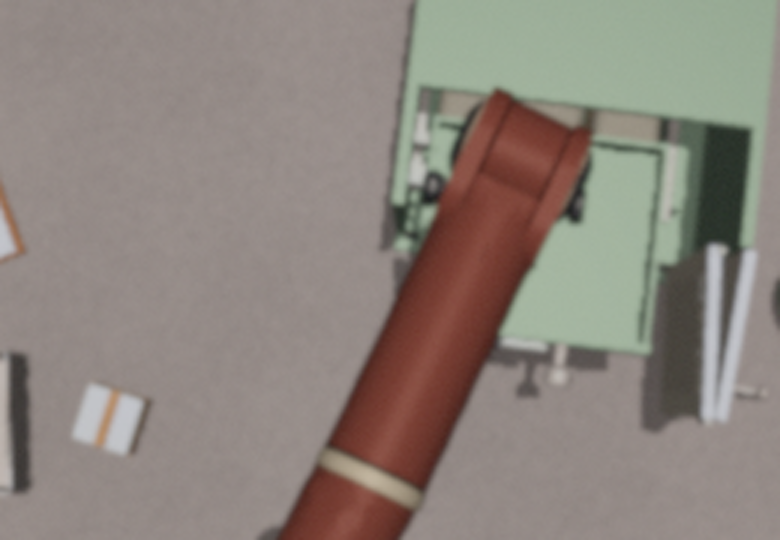

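The carton is still at (108,419); the tin is hidden under the arm. Next is the carton.

>>> run_rows:
  plan:
    - {"x": -0.358,"y": -0.566,"jaw": 0.085}
    - {"x": -0.358,"y": -0.566,"jaw": 0.085}
    - {"x": -0.358,"y": -0.566,"jaw": 0.085}
    - {"x": -0.358,"y": -0.566,"jaw": 0.085}
    - {"x": -0.358,"y": -0.566,"jaw": 0.085}
    - {"x": -0.358,"y": -0.566,"jaw": 0.085}
    - {"x": -0.358,"y": -0.566,"jaw": 0.085}
    - {"x": -0.358,"y": -0.566,"jaw": 0.085}
    - {"x": -0.358,"y": -0.566,"jaw": 0.085}
    - {"x": -0.358,"y": -0.566,"jaw": 0.085}
    - {"x": -0.358,"y": -0.566,"jaw": 0.085}
    - {"x": -0.358,"y": -0.566,"jaw": 0.085}
    - {"x": -0.358,"y": -0.566,"jaw": 0.085}
    - {"x": -0.358,"y": -0.566,"jaw": 0.085}

```text
t: 27.65
ee_pos: [0.4218, 0.3815, 0.3552]
ee_rot: [0.999, -0.051, -0.001, 0.001]
force: [0.5, -0.1, 0.7]
grip_width: 0.0851
grip_force: 0.0
```

>>> run_rows:
  plan:
    - {"rz": -0.46,"jaw": 0.085}
    - {"rz": -0.46,"jaw": 0.085}
    - {"rz": -0.46,"jaw": 0.085}
    - {"rz": -0.46,"jaw": 0.085}
    - {"rz": -0.46,"jaw": 0.085}
    - {"rz": -0.46,"jaw": 0.085}
    - {"rz": -0.46,"jaw": 0.085}
    - {"rz": -0.46,"jaw": 0.085}
    - {"rz": -0.46,"jaw": 0.085}
    - {"rz": -0.46,"jaw": 0.085}
    - {"rz": -0.46,"jaw": 0.085}
    - {"rz": -0.46,"jaw": 0.085}
    - {"jaw": 0.085}
    - {"jaw": 0.085}

```text
t: 28.82
ee_pos: [0.4231, 0.3799, 0.3556]
ee_rot: [0.804, 0.595, -0.001, -0.0]
force: [0.6, -0.5, -0.2]
grip_width: 0.0848
grip_force: 0.0
```

Run:
```python
from h import *
t=cam('top');s=cam('scene')
go((.425,.380,.01),-17)
a=cv2.resize(t['image'][180:260,190:260],(400,457));b=cv2.resize(s['image'][155:225,370:440],(400,457))
c=cv2.resize(t['image'][100:190,310:430],None,fx=3.3,fy=3.3);c=np.pad(c,((0,457-c.shape[0]),(0,4),(0,0)))
cv2.imwrite('pics/o4.png',cv2.resize(np.hstack([b,c]),(800,457)))
```

```text
t28.9 tcp [0.4234 0.38   0.3561] az -17.0 tilt [-0.001 -0.001] delta tool [0.001  0.0018 0.3461] rz 0.000 j [-1.15  0.44  0.61  1.47 -0.25  1.32 -0.82] w 0.085
```

View pics/o4.png

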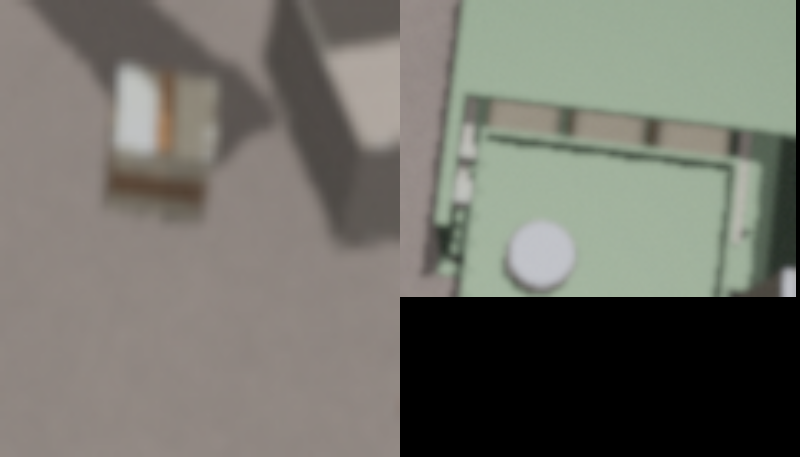

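The carton stands where it was, at (166,110) with the gripper's shadow on it. The tin stands on the shelf at (541,253). Next I'll descend on the carton.

>>> run_rows:
  plan:
    - {"x": 0.02,"y": 0.036,"z": 0.6,"jaw": 0.085}
    - {"z": 0.6,"jaw": 0.085}
    - {"z": 0.6,"jaw": 0.085}
    - {"z": 0.6,"jaw": 0.085}
    - {"z": 0.6,"jaw": 0.085}
    - {"z": 0.6,"jaw": 0.085}
    - {"z": 0.6,"jaw": 0.085}
    - {"z": 0.6,"jaw": 0.085}
    - {"jaw": 0.085}
    - {"jaw": 0.085}
    - {"z": 0.5,"jaw": 0.085}
    - {"z": 0.5,"jaw": 0.085}
    - {"z": 0.4,"jaw": 0.085}
    - {"z": 0.4,"jaw": 0.085}
    - {"z": 0.2,"jaw": 0.085}
    - {"jaw": 0.085}
    - {"jaw": 0.085}

```text
t: 30.33
ee_pos: [0.4269, 0.3812, 0.0184]
ee_rot: [0.803, 0.596, 0.001, 0.0]
force: [-0.1, -0.0, 0.4]
grip_width: 0.0848
grip_force: 0.0
```

```bash
python3 -c "
from h import *
go((.425,.380,.01),-17)"
```

```text
t30.3 tcp [0.4269 0.3812 0.0184] az -16.9 tilt [0.002 0.001] delta tool [-0.0017 -0.0014  0.0084] rz 0.002 j [-1.    0.81  0.38  1.85 -0.52  0.57 -0.58] w 0.085
```

Scaled: -0.03 m is -0.6, -0.02 m is -0.4.

>>> run_rows:
  plan:
    - {"z": 0.06,"jaw": 0.085}
    - {"jaw": 0}
    - {"jaw": 0}
    - {"jaw": 0}
    - {"jaw": 0}
    - {"jaw": 0}
    - {"z": -0.4,"jaw": 0}
    - {"z": -0.6,"jaw": 0}
    - {"z": -0.6,"jaw": 0}
    - {"z": -0.6,"jaw": 0}
    - {"z": -0.6,"jaw": 0}
    - {"z": -0.6,"jaw": 0}
    - {"z": -0.6,"jaw": 0}
    - {"z": -0.6,"jaw": 0}
    - {"z": -0.6,"jaw": 0}
    - {"z": -0.6,"jaw": 0}
    - {"z": -0.6,"jaw": 0}
    - {"jaw": 0}
    - {"jaw": 0}
  clamp_n: 50

```text
t: 31.92
ee_pos: [0.4262, 0.3805, 0.3352]
ee_rot: [0.803, 0.596, 0.001, -0.0]
force: [0.3, 0.3, -1.9]
grip_width: 0.0652
grip_force: 56.6
```

```bash
python3 -c "
from h import *
go(wor((-.16,-.030,.33)),-96)
print(wor((-.16,-.03,.33)))"
```

```text
t31.9 tcp [0.4262 0.3805 0.3352] az -16.9 tilt [0.002 0.002] delta tool [-0.4526  0.3344  0.0045] rz 1.381 j [-1.15  0.45  0.61  1.5  -0.27  1.26 -0.8 ] w 0.065
[ 0.61492528 -0.14961959  0.33      ]
```

Scaled: -0.0283 m is -0.566, 0.0209 m is 0.418.

>>> run_rows:
  plan:
    - {"x": -0.566,"y": 0.418,"jaw": 0}
    - {"x": -0.566,"y": 0.418,"jaw": 0}
    - {"x": -0.566,"y": 0.418,"jaw": 0}
    - {"x": -0.566,"y": 0.418,"jaw": 0}
    - {"x": -0.566,"y": 0.418,"jaw": 0}
    - {"x": -0.566,"y": 0.418,"jaw": 0}
    - {"x": -0.566,"y": 0.418,"jaw": 0}
    - {"x": -0.566,"y": 0.418,"jaw": 0}
    - {"x": -0.566,"y": 0.418,"jaw": 0}
    - {"x": -0.566,"y": 0.418,"jaw": 0}
    - {"x": -0.566,"y": 0.418,"jaw": 0}
    - {"x": -0.566,"y": 0.418,"jaw": 0}
    - {"x": -0.566,"y": 0.418,"jaw": 0}
    - {"x": -0.566,"y": 0.418,"jaw": 0}
    - {"x": -0.566,"y": 0.418,"jaw": 0}
    - {"x": -0.566,"y": 0.418,"jaw": 0}

```text
t: 33.25
ee_pos: [0.6139, -0.1506, 0.3312]
ee_rot: [0.803, 0.596, -0.001, -0.002]
force: [0.8, 0.4, -1.7]
grip_width: 0.0654
grip_force: 56.6
```

>>> run_rows:
  plan:
    - {"rz": 0.46,"jaw": 0}
    - {"rz": 0.46,"jaw": 0}
    - {"rz": 0.46,"jaw": 0}
    - {"rz": 0.46,"jaw": 0}
    - {"rz": 0.46,"jaw": 0}
    - {"rz": 0.46,"jaw": 0}
    - {"rz": 0.46,"jaw": 0}
    - {"rz": 0.46,"jaw": 0}
    - {"rz": 0.46,"jaw": 0}
    - {"rz": 0.46,"jaw": 0}
    - {"rz": 0.46,"jaw": 0}
    - {"rz": 0.46,"jaw": 0}
    - {"jaw": 0}
    - {"jaw": 0}

```text
t: 34.42
ee_pos: [0.614, -0.1491, 0.3318]
ee_rot: [0.999, -0.05, -0.002, -0.0]
force: [0.4, 0.6, -1.7]
grip_width: 0.0654
grip_force: 56.6
```

```bash
python3 -c "
from h import *
go(wor((-.16,-.030,.22)),-96)"
```

```text
t34.4 tcp [ 0.614  -0.1491  0.3318] az -95.8 tilt [-0.004  0.001] delta tool [0.0014 0.0005 0.1118] rz 0.004 j [-0.3   0.68  1.01  1.33 -0.56  1.44 -0.99] w 0.065
```

>>> run_rows:
  plan:
    - {"x": 0.028,"z": 0.44,"jaw": 0}
    - {"z": 0.44,"jaw": 0}
    - {"z": 0.44,"jaw": 0}
    - {"z": 0.44,"jaw": 0}
    - {"z": 0.4,"jaw": 0}
    - {"jaw": 0}
    - {"jaw": 0}
    - {"z": 0.1,"jaw": 0}
    - {"z": 0.1,"jaw": 0}
    - {"jaw": 0}

```text
t: 35.25
ee_pos: [0.616, -0.1498, 0.216]
ee_rot: [0.999, -0.051, 0.0, -0.0]
force: [0.5, 0.3, -1.8]
grip_width: 0.0652
grip_force: 56.6
```

```bash
python3 -c "
from h import *
go(wor((-.16,-.030,.199)),-96)"
```

```text
t35.2 tcp [ 0.616  -0.1498  0.216 ] az -95.9 tilt [0. 0.] delta tool [-0.0011 -0.0001  0.017 ] rz 0.002 j [-0.29  0.77  0.95  1.51 -0.65  1.2  -0.91] w 0.065
```

Scaled: 0.005 m is 0.1, 0.003 m is 0.06.

>>> run_rows:
  plan:
    - {"z": 0.1,"jaw": 0}
    - {"z": 0.1,"jaw": 0}
    - {"z": 0.06,"jaw": 0}
    - {"jaw": 0}
    - {"jaw": 0}

```text
t: 35.67
ee_pos: [0.6159, -0.1497, 0.2027]
ee_rot: [0.999, -0.052, -0.0, -0.0]
force: [-0.4, 0.1, -1.3]
grip_width: 0.0657
grip_force: 56.6
```

>>> run_rows:
  plan:
    - {"z": 0.04,"jaw": 0}
    - {"z": 0.04,"jaw": 0}
    - {"jaw": 0}
    - {"jaw": 0}

```text
t: 36.0
ee_pos: [0.616, -0.1498, 0.1989]
ee_rot: [0.999, -0.052, -0.0, -0.0]
force: [-0.2, -0.7, -1.5]
grip_width: 0.0652
grip_force: 56.6
```

>>> run_rows:
  plan:
    - {"z": 0.02,"jaw": 0}
    - {"z": 0.02,"jaw": 0}
    - {"z": 0.02,"jaw": 0}
    - {"jaw": 0}

```text
t: 36.33
ee_pos: [0.6159, -0.1497, 0.1957]
ee_rot: [0.999, -0.052, -0.0, -0.0]
force: [-0.0, -0.8, -2.2]
grip_width: 0.0655
grip_force: 56.6
```

>>> run_rows:
  plan:
    - {"z": 0.02,"jaw": 0}
    - {"jaw": 0}
    - {"jaw": 0}

```text
t: 36.58
ee_pos: [0.6161, -0.1499, 0.1954]
ee_rot: [0.999, -0.052, 0.0, 0.0]
force: [0.0, 1.0, 0.6]
grip_width: 0.0652
grip_force: 56.8
```

>>> run_rows:
  plan:
    - {"jaw": 0.077}
    - {"jaw": 0.077}
    - {"jaw": 0.077}
    - {"z": -0.3,"jaw": 0.077}
    - {"z": -0.5,"jaw": 0.077}
    - {"z": -0.6,"jaw": 0.077}
    - {"z": -0.6,"jaw": 0.077}
    - {"z": -0.6,"jaw": 0.05}
    - {"x": -0.54,"jaw": 0.05}
    - {"x": -0.54,"jaw": 0.05}
    - {"x": -0.54,"jaw": 0.05}
    - {"x": -0.54,"y": -0.44,"jaw": 0.05}
    - {"x": -0.54,"jaw": 0.05}
    - {"jaw": 0.05}
    - {"jaw": 0.05}

```text
t: 37.83
ee_pos: [0.4833, -0.1139, 0.3256]
ee_rot: [0.999, -0.052, 0.001, -0.001]
force: [0.4, 0.5, -0.0]
grip_width: 0.0503
grip_force: 0.0
```

Run:
```python
from h import *
t=cam('top');s=cam('scene')
go(wor((-.296,-.008,.188)),-96)
a=cv2.resize(t['image'][100:230,300:440],(400,371));b=cv2.resize(s['image'][120:250,190:330],(400,371))
cv2.imwrite('pics/o5.png',np.hstack([a,b]))
```

```text
t37.9 tcp [ 0.485  -0.1142  0.3254] az -95.9 tilt [ 0.002 -0.001] delta tool [-0.0032 -0.0006  0.1374] rz 0.002 j [-0.54  0.46  1.13  1.72 -0.44  1.24 -0.99] w 0.050
```

View pics/o5.png

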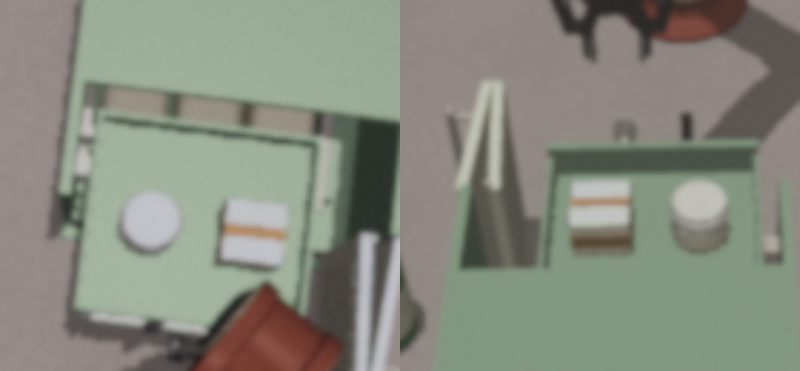

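The tin at (150,220) and the carton at (254,233) both stand upright on the shelf. Next I'll grip the knob and push the shelf home.

Scaled: 0.022 m is 0.44, 0.003 m is 0.06.

>>> run_rows:
  plan:
    - {"x": -0.04,"z": 0.44,"jaw": 0.05}
    - {"z": 0.44,"jaw": 0.05}
    - {"z": 0.44,"jaw": 0.05}
    - {"z": 0.44,"jaw": 0.05}
    - {"z": 0.44,"jaw": 0.05}
    - {"z": 0.44,"jaw": 0.05}
    - {"z": 0.06,"jaw": 0.05}
    - {"jaw": 0.05}
    - {"jaw": 0}
    - {"jaw": 0}
    - {"jaw": 0}
    - {"jaw": 0}
    - {"jaw": 0}
  clamp_n: 60

```text
t: 39.02
ee_pos: [0.4835, -0.1136, 0.1916]
ee_rot: [0.999, -0.051, 0.002, -0.0]
force: [0.8, 2.3, 5.8]
grip_width: 0.0255
grip_force: 59.0
```

```bash
python3 -c "
from h import *
print(loc(ctrl.get_state()['ee_pos']))"
```

```text
[-0.29449992 -0.00809841  0.1915867 ]
```

>>> run_rows:
  plan:
    - {"x": 0.12,"jaw": 0}
    - {"x": 0.2,"jaw": 0}
    - {"x": 0.2,"jaw": 0}
    - {"x": 0.2,"jaw": 0}
    - {"x": 0.2,"jaw": 0}
    - {"x": 0.2,"jaw": 0}
    - {"x": 0.2,"jaw": 0}
    - {"x": 0.2,"jaw": 0}
    - {"x": 0.2,"jaw": 0}
    - {"x": 0.2,"jaw": 0}
    - {"x": 0.2,"jaw": 0}
    - {"x": 0.2,"jaw": 0}
    - {"x": 0.2,"jaw": 0}
    - {"x": 0.2,"jaw": 0}
    - {"x": 0.2,"jaw": 0}
    - {"x": 0.2,"jaw": 0}
    - {"x": 0.2,"jaw": 0}
    - {"x": 0.12,"jaw": 0}

```text
t: 40.52
ee_pos: [0.654, -0.1318, 0.1917]
ee_rot: [0.999, -0.051, 0.001, 0.0]
force: [-2.1, 2.0, 6.5]
grip_width: 0.0256
grip_force: 59.1
```

```bash
python3 -c "
from h import *
print(loc(ctrl.get_state()['ee_pos']))"
```

```text
[-0.12302035 -0.00811198  0.19169438]
```

Scaled: 0.004 m is 0.08, 0.003 m is 0.06.

>>> run_rows:
  plan:
    - {"x": 0.08,"jaw": 0}
    - {"x": 0.08,"jaw": 0}
    - {"x": 0.06,"jaw": 0}
    - {"x": 0.04,"jaw": 0}
    - {"jaw": 0}
    - {"jaw": 0}

```text
t: 41.02
ee_pos: [0.6619, -0.1326, 0.1916]
ee_rot: [0.999, -0.052, -0.004, -0.001]
force: [-9.9, 3.5, 9.7]
grip_width: 0.0258
grip_force: 59.5
```

```bash
python3 -c "
from h import *
print(loc(ctrl.get_state()['ee_pos']))"
```

```text
[-0.11509074 -0.00811569  0.19163363]
```

>>> run_rows:
  plan:
    - {"jaw": 0.05}
    - {"jaw": 0.05}
    - {"jaw": 0.05}
    - {"z": -0.5,"jaw": 0.05}
    - {"z": -0.6,"jaw": 0.05}
    - {"z": -0.6,"jaw": 0.05}
    - {"z": -0.6,"jaw": 0.05}
    - {"z": -0.4,"jaw": 0.04}
    - {"x": 0.1,"y": -0.37,"jaw": 0.04}
    - {"x": 0.1,"y": -0.37,"jaw": 0.04}
    - {"x": 0.1,"y": -0.37,"jaw": 0.04}
    - {"x": 0.1,"y": -0.37,"jaw": 0.04}
    - {"jaw": 0.04}
    - {"jaw": 0.04}

```text
t: 42.18
ee_pos: [0.6941, -0.0601, 0.3244]
ee_rot: [0.999, -0.05, -0.0, 0.0]
force: [-0.2, -0.9, 1.5]
grip_width: 0.0403
grip_force: 0.0
```

Run:
```python
from h import *
go(wor((-.094,.0665,.230)),-96)
s=cam('scene')
crop(s,190,170,150,110,5,'s6.png')
```

```text
t42.2 tcp [ 0.6941 -0.0601  0.3244] az -95.7 tilt [-0.    -0.001] delta tool [-0.0033  0.0008  0.0944] rz 0.005 j [-0.35  0.78  0.96  1.12 -0.61  1.51 -1.19] w 0.040
```

View pics/s6.png

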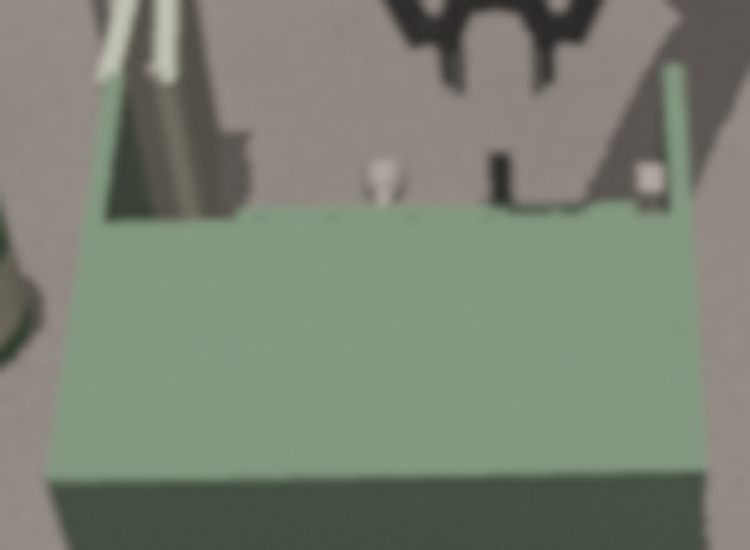

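The view matches the one before pulling: knob (384,172), tab (500,180), so the shelf is home. Next I'll slide the lock back.

Scaled: 0.024 m is 0.48, 0.02 m is 0.4.

>>> run_rows:
  plan:
    - {"x": -0.04,"z": 0.48,"jaw": 0.04}
    - {"z": 0.48,"jaw": 0.04}
    - {"z": 0.48,"jaw": 0.04}
    - {"z": 0.4,"jaw": 0.04}
    - {"jaw": 0.04}
    - {"jaw": 0}
    - {"jaw": 0}
    - {"jaw": 0}
    - {"jaw": 0}
    - {"jaw": 0}
  clamp_n: 30

```text
t: 43.07
ee_pos: [0.6921, -0.0606, 0.2347]
ee_rot: [0.999, -0.051, 0.001, -0.001]
force: [-1.9, 2.4, 2.3]
grip_width: 0.0134
grip_force: 32.2
```

```bash
python3 -c "
from h import *
print(loc(ctrl.get_state()['ee_pos']))"
```

```text
[-0.09268063  0.0667026   0.234746  ]
```

>>> run_rows:
  plan:
    - {"y": -0.08,"jaw": 0}
    - {"y": -0.08,"jaw": 0}
    - {"y": -0.08,"jaw": 0}
    - {"y": -0.08,"jaw": 0}
    - {"y": -0.08,"jaw": 0}
    - {"y": -0.08,"jaw": 0}
    - {"y": -0.08,"jaw": 0}
    - {"y": -0.08,"jaw": 0}
    - {"y": -0.06,"jaw": 0}
    - {"y": -0.04,"jaw": 0}
    - {"jaw": 0}
    - {"jaw": 0}

```text
t: 44.07
ee_pos: [0.6958, -0.0256, 0.2347]
ee_rot: [0.999, -0.052, 0.001, 0.001]
force: [-1.6, -0.3, 5.8]
grip_width: 0.0132
grip_force: 32.6
```

```bash
python3 -c "
from h import *
print(loc(ctrl.get_state()['ee_pos']))"
```

```text
[-0.09268392  0.10188466  0.23472324]
```

>>> run_rows:
  plan:
    - {"y": -0.04,"jaw": 0}
    - {"y": -0.02,"jaw": 0}
    - {"jaw": 0}

```text
t: 44.32
ee_pos: [0.6958, -0.0255, 0.2347]
ee_rot: [0.999, -0.053, 0.001, 0.004]
force: [-1.0, -4.2, 5.4]
grip_width: 0.0134
grip_force: 32.5
```

```bash
python3 -c "
from h import *
print(loc(ctrl.get_state()['ee_pos']))"
```

```text
[-0.09269842  0.10199895  0.23474679]
```

>>> run_rows:
  plan:
    - {"jaw": 0.04}
    - {"jaw": 0.04}
    - {"jaw": 0.04}
    - {"z": -0.5,"jaw": 0.04}
    - {"z": -0.6,"jaw": 0.04}
    - {"z": -0.6,"jaw": 0.04}
    - {"z": -0.6,"jaw": 0.04}
    - {"z": -0.6,"jaw": 0.04}
    - {"z": -0.6,"jaw": 0.04}
    - {"jaw": 0.04}

```text
t: 45.15
ee_pos: [0.6969, -0.0219, 0.4145]
ee_rot: [0.999, -0.05, 0.005, 0.001]
force: [-0.2, -1.2, 0.3]
grip_width: 0.0403
grip_force: 0.0
```

```bash
python3 -c "
from h import *
print((hand(1.5)).round(4)); go(hand(1.5),np.degrees(YAW+1.5)-90)"
```

```text
[ 0.4655 -0.3159  0.212 ]
t45.1 tcp [ 0.6969 -0.0219  0.4145] az -95.8 tilt [ 0.01  -0.003] delta tool [-0.2026  0.3155  0.2009] rz -1.495 j [-0.36  0.74  0.97  0.91 -0.6   1.71 -1.3 ] w 0.040
```

Scaled: 0.0318 m is 0.636, -0.02 m is -0.4.

>>> run_rows:
  plan:
    - {"x": -0.4,"y": 0.636,"jaw": 0.04}
    - {"x": -0.4,"y": 0.636,"jaw": 0.04}
    - {"x": -0.4,"y": 0.636,"jaw": 0.04}
    - {"x": -0.4,"y": 0.636,"jaw": 0.04}
    - {"x": -0.4,"y": 0.636,"jaw": 0.04}
    - {"x": -0.4,"y": 0.636,"jaw": 0.04}
    - {"x": -0.4,"y": 0.636,"jaw": 0.04}
    - {"x": -0.4,"y": 0.636,"jaw": 0.04}
    - {"x": -0.4,"y": 0.636,"jaw": 0.04}
    - {"x": -0.4,"y": 0.636,"jaw": 0.04}

```text
t: 45.98
ee_pos: [0.4633, -0.3172, 0.4073]
ee_rot: [0.999, -0.051, -0.0, -0.001]
force: [0.4, -0.8, 0.4]
grip_width: 0.0399
grip_force: 0.0
```

>>> run_rows:
  plan:
    - {"rz": -0.46,"jaw": 0.04}
    - {"rz": -0.46,"jaw": 0.04}
    - {"rz": -0.46,"jaw": 0.04}
    - {"rz": -0.46,"jaw": 0.04}
    - {"rz": -0.46,"jaw": 0.04}
    - {"rz": -0.46,"jaw": 0.04}
    - {"rz": -0.46,"jaw": 0.04}
    - {"rz": -0.46,"jaw": 0.04}
    - {"rz": -0.46,"jaw": 0.04}
    - {"rz": -0.46,"jaw": 0.04}
    - {"rz": -0.46,"jaw": 0.04}
    - {"rz": -0.46,"jaw": 0.04}
    - {"rz": -0.46,"jaw": 0.04}
    - {"jaw": 0.04}
    - {"jaw": 0.04}

```text
t: 47.23
ee_pos: [0.4642, -0.3165, 0.4075]
ee_rot: [0.768, 0.64, 0.0, -0.001]
force: [-0.6, 0.4, 0.0]
grip_width: 0.0399
grip_force: 0.0
```

```bash
python3 -c "
from h import *
go((.4677,-.3185,.212),-9.7)"
```

```text
t47.2 tcp [ 0.4642 -0.3165  0.4075] az -10.4 tilt [-0.     0.001] delta tool [-0.0016  0.004   0.1955] rz -0.012 j [ 0.16  0.4   0.63  1.38 -0.24  1.44  0.61] w 0.040
```

>>> run_rows:
  plan:
    - {"x": -0.02,"y": 0.06,"z": 0.488,"jaw": 0.04}
    - {"z": 0.488,"jaw": 0.04}
    - {"z": 0.488,"jaw": 0.04}
    - {"z": 0.488,"jaw": 0.04}
    - {"z": 0.488,"jaw": 0.04}
    - {"z": 0.488,"jaw": 0.04}
    - {"z": 0.488,"jaw": 0.04}
    - {"z": 0.488,"jaw": 0.04}
    - {"jaw": 0.04}
    - {"jaw": 0}
    - {"jaw": 0}
    - {"jaw": 0}
    - {"jaw": 0}
    - {"jaw": 0}
  clamp_n: 40

```text
t: 48.4
ee_pos: [0.4675, -0.3195, 0.2145]
ee_rot: [0.768, 0.641, 0.0, 0.002]
force: [0.6, 0.2, 3.2]
grip_width: 0.0099
grip_force: 39.4
```

```bash
python3 -c "
from h import *
hgo(1.5)"
```

```text
t48.4 tcp [ 0.4675 -0.3195  0.2145] az -10.3 tilt [ 0.003 -0.002] delta tool [ 0.0032 -0.0026  0.0025] rz -0.003 j [ 0.2   0.55  0.57  1.71 -0.35  0.98  0.72] w 0.010
```

Scaled: 0.00696 m is 0.1392, -0.00218 m is -0.0436, 0.05 rad is 0.2.

>>> run_rows:
  plan:
    - {"x": 0.1392,"y": -0.0436,"rz": 0.2,"jaw": 0}
    - {"x": 0.1392,"y": -0.0436,"rz": 0.2,"jaw": 0}
    - {"x": 0.1392,"y": -0.0436,"rz": 0.2,"jaw": 0}
    - {"x": 0.1392,"y": -0.0436,"rz": 0.2,"jaw": 0}
    - {"x": 0.1392,"y": -0.0436,"rz": 0.2,"jaw": 0}
    - {"x": 0.1392,"y": -0.0436,"rz": 0.2,"jaw": 0}
    - {"x": 0.1392,"y": -0.0436,"rz": 0.2,"jaw": 0}
    - {"x": 0.1392,"y": -0.0436,"rz": 0.2,"jaw": 0}
    - {"x": 0.1392,"y": -0.0436,"rz": 0.2,"jaw": 0}
    - {"x": 0.1392,"y": -0.0436,"rz": 0.2,"jaw": 0}
    - {"x": 0.1392,"y": -0.0436,"rz": 0.2,"jaw": 0}
    - {"x": 0.1392,"y": -0.0436,"rz": 0.2,"jaw": 0}
    - {"x": 0.1392,"y": -0.0436,"rz": 0.2,"jaw": 0}
    - {"x": 0.1392,"y": -0.0436,"rz": 0.2,"jaw": 0}
    - {"x": 0.1392,"y": -0.0436,"rz": 0.2,"jaw": 0}

```text
t: 49.65
ee_pos: [0.4889, -0.2144, 0.2145]
ee_rot: [0.949, 0.314, -0.001, -0.001]
force: [-6.5, 1.6, 7.8]
grip_width: 0.0099
grip_force: 40.5
```

```bash
python3 -c "
from h import *
hgo(.75)"
```

```text
t49.6 tcp [ 0.4889 -0.2144  0.2145] az -53.4 tilt [-0.002  0.002] delta tool [ 0.0018 -0.0019  0.0025] rz -0.006 j [-0.14  0.56  0.8   1.8  -0.47  0.99 -0.07] w 0.010
```

>>> run_rows:
  plan:
    - {"x": 0.1392,"y": -0.0436,"rz": 0.2,"jaw": 0}
    - {"x": 0.1392,"y": -0.0436,"rz": 0.2,"jaw": 0}
    - {"x": 0.1392,"y": -0.0436,"rz": 0.2,"jaw": 0}
    - {"x": 0.1392,"y": -0.0436,"rz": 0.2,"jaw": 0}
    - {"x": 0.1392,"y": -0.0436,"rz": 0.2,"jaw": 0}
    - {"x": 0.1392,"y": -0.0436,"rz": 0.2,"jaw": 0}
    - {"x": 0.1392,"y": -0.0436,"rz": 0.2,"jaw": 0}
    - {"x": 0.1392,"y": -0.0436,"rz": 0.2,"jaw": 0}
    - {"x": 0.1392,"y": -0.0436,"rz": 0.2,"jaw": 0}
    - {"x": 0.1392,"y": -0.0436,"rz": 0.2,"jaw": 0}
    - {"x": 0.1392,"y": -0.0436,"rz": 0.2,"jaw": 0}

```text
t: 50.57
ee_pos: [0.5508, -0.1608, 0.2145]
ee_rot: [0.999, 0.045, -0.001, -0.003]
force: [-5.0, 6.6, 10.1]
grip_width: 0.0098
grip_force: 40.9
```

```bash
python3 -c "
from h import *
hgo(.2)"
```

```text
t50.6 tcp [ 0.5508 -0.1608  0.2145] az -84.8 tilt [-0.002  0.006] delta tool [-0.0009  0.      0.0025] rz -0.003 j [-0.3   0.67  0.94  1.69 -0.61  1.1  -0.65] w 0.010
```

Scaled: 0.00696 m is 0.1392, -0.00218 m is -0.0436, 0.05 rad is 0.2.

>>> run_rows:
  plan:
    - {"x": 0.1392,"y": -0.0436,"rz": 0.2,"jaw": 0}
    - {"x": 0.1392,"y": -0.0436,"rz": 0.2,"jaw": 0}
    - {"x": 0.1392,"y": -0.0436,"rz": 0.2,"jaw": 0}
    - {"x": 0.1392,"y": -0.0436,"rz": 0.2,"jaw": 0}
    - {"x": 0.04,"jaw": 0}
    - {"x": 0.04,"jaw": 0}
    - {"jaw": 0}
    - {"jaw": 0}

```text
t: 51.23
ee_pos: [0.5769, -0.1515, 0.2144]
ee_rot: [0.999, -0.054, -0.007, -0.005]
force: [-16.6, 9.6, 15.6]
grip_width: 0.01
grip_force: 41.9
```

```bash
python3 -c "
from h import *
hgo(0)"
```

```text
t51.2 tcp [ 0.5769 -0.1515  0.2144] az -96.2 tilt [-0.013  0.011] delta tool [0.0007 0.0001 0.0024] rz -0.002 j [-0.32  0.73  0.99  1.61 -0.65  1.18 -0.85] w 0.010
```

>>> run_rows:
  plan:
    - {"jaw": 0.04}
    - {"jaw": 0.04}
    - {"jaw": 0.04}
    - {"z": -0.4,"jaw": 0.04}
    - {"z": -0.6,"jaw": 0.04}
    - {"z": -0.6,"jaw": 0.04}
    - {"z": -0.6,"jaw": 0.04}
    - {"z": -0.6,"jaw": 0.04}
    - {"z": -0.6,"jaw": 0.04}
    - {"y": -0.7,"jaw": 0.04}
    - {"y": -0.7,"jaw": 0.04}
    - {"y": -0.7,"jaw": 0.04}
    - {"y": -0.7,"jaw": 0.04}
    - {"y": -0.7,"jaw": 0.04}
    - {"y": -0.7,"jaw": 0.04}
    - {"y": -0.7,"jaw": 0.04}
    - {"y": -0.7,"jaw": 0.04}
    - {"jaw": 0.04}

```text
t: 52.73
ee_pos: [0.6147, 0.1347, 0.3809]
ee_rot: [0.999, -0.046, -0.0, -0.002]
force: [-0.2, 2.1, -0.6]
grip_width: 0.04
grip_force: 0.0
```

Run:
```python
from h import *
for n in('top','scene'):
    r=cam(n); a=cv2.imread(f'pics/{n}0.png').astype(int); b=r['image'].astype(int); d=np.abs(a-b).max(2)
    P=[wor((x,y,z)) for x in(-.24,.0) for y in(-.18,.18) for z in(.15,.28)]
    q=proj(r,P); u0,v0=q.min(0).astype(int); u1,v1=q.max(0).astype(int); w=d[v0:v1,u0:u1]
    print(n,(u0,v0,u1,v1),w.mean(),(w>40).sum()); ys,xs=np.where(w>40); print(list(zip(xs+u0,ys+v0))[::max(1,len(xs)//25)])
    if n=='top':
        for p in((322,170),(350,174),(385,179),(436,184)):
            col=b[p[1]-8:p[1]+10,p[0]].min(1); c0=a[p[1]-8:p[1]+10,p[0]].min(1); print(p,col,c0)
    # bystanders
    for k,P in(('oil',(.48,-.534,.15)),('pickles',(.58,-.431,.15)),('pan',(.415,.565,.09))):
        u,v=proj(r,[P])[0].astype(int); print(k,d[v-25:v+25,u-25:u+25].mean().round(1))
print(ctrl.get_state()['ee_pos'])
```

```text
top (np.int64(316), np.int64(118), np.int64(445), np.int64(213)) 3.86968584251326 0
[]
(322, 170) [154 156 158 157 154 141 118 111 115 109  97  73  59  61  63  72  80  85] [150 152 154 154 151 136 117 108 111 107  93  70  58  57  62  69  79  84]
(350, 174) [ 90  94 110 136 164 180 192 194 187 165 123  80  63  59  58  59  60  69] [ 89  92 108 133 158 177 188 190 183 160 120  75  61  57  58  58  59  69]
(385, 179) [129 148 159 165 177 188 194 192 176 135  87  65  62  63  64  65  69  80] [126 147 156 162 173 183 191 187 172 132  84  66  60  58  63  63  69  76]
(436, 184) [ 67  74  80  86  93 111 150 181 190 184 161 138 134 138 139 137 137 138] [ 65  71  79  83  89 108 147 177 188 179 158 135 132 136 134 135 134 136]
oil 3.8
pickles 3.8
pan 4.0
scene (np.int64(204), np.int64(161), np.int64(328), np.int64(247)) 2.4811515378844713 0
[]
oil 2.5
pickles 2.4
pan 9.7
[0.61376625 0.12579361 0.38193209]
```

```bash
python3 -c "
from plant import ctrl
print(ctrl.hand_in())"
```

```text
the job is handed in; nothing more can be done
None
```

I handed the job in at about 53 s: the tin and the carton, the only two loose items present, were standing on the shelf before I pushed it home; the lock is back in its keeper, the door is shut, and the oil, pickles and pan were not moved (final camera images match the start; items under the top not visible).

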